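# Find the free seed tray and draw it out with the hook

## Robot

A 6-joint arm with a two-finger parallel gripper is mounted at the origin on the work surface. World frame = base frame: x ahead of the robot, y to its left, z up, the work surface at z = 0. Lengths are in m, angles in rad, forces in N, time in s.
With the tool pointing down it reaches from about 0.3 to 0.825 m from the base axis. Payload 5.4 kg.
Tool frame: the origin (TCP) lies between the finger pads; the fingertips stand 25 mm ahead of it and the grasp point (between the pads) lies 6 mm ahead of it (robot.finger_overhang is the distance from the TCP to the fingertips, in m); z points along the fingers, y is the direction in which the jaws open and shut (so a half turn about z gives the same grasp; the last joint's range is limited). The gripper opens to 92 mm and grips with 3 to 60 N. Pads are 20 mm wide; open, the fingers measure 128 mm over their backs; the gripper's body (75 mm by 189 mm) begins 69 mm behind the grasp point.
Start: joints at [-1.376, 0.158, 1.597, -0, 1.386, -0.21], TCP at [0.226, -0.529, 0.24] pointing down, gripper open.
Joint ranges: [-2.91, 2.91], [-0.94, 2.29], [0.18, 2.7], [-1.29, 4.43], [0.17, 2.64], [-3, 3]. Speed limits (rad/s): [2.57, 2.57, 3.14, 3.14, 3.14, 3.14].

## Interface

Orientations are given as a unit quaternion [w, x, y, z].
In Python, from rig import readout, eyes, robot, nets gives the robot as it stands.
- The arm moves only by the tool apply_moves, never from a script. Its argument "motion" is a list of rows, each a list of 3 entries, a list of its own where there are three numbers: the turn, a rotation vector about the tool's x, y, z in degrees, then the shift along the tool's x, y, z in mm, then the finger opening in mm, from 0 to 91.9. In form: [[[ax, ay, az], [x, y, z], grip], ...]. A call has 1 to 12 rows; each row is the pose to reach, as a shift and turn from the pose measured when the call began, along the tool's axes at that moment; what a row does not reach only later rows make up. A row lasts 1/10 s, in which the tool goes at most 50 mm and 8.59 degrees, less where a joint would pass 70% of its speed; a pose out of reach is approached as far as the arm can. A call with a gripper value outside its range is refused whole. The fingers move at their own pace and stop on an object; "grip_force" is the grip in N (left out, the last holds). Time passes only in rows, so rows that repeat a pose let the fingers close. It gives the time, the measured TCP pose, the force and the opening at its end, in the units of the state.
- readout.sense(): the state, without advancing time (a new reading comes with each control period).
- eyes.get_image(name): name is "scene" or "top" or "wrist"; returns (picture, depth): 480x640x3 uint8, blue, green, red; 480x640 float32, m along the optical axis (not along the pixel's ray), 0 where there is no reading.
- eyes.camera_model(name): a dict with "K" (3x3 intrinsics, pixels), "k1" (the pictures are not rectified: a ray, as slopes to the right and down, at radius r is drawn at 1 + k1 r^2 times it, then the intrinsics apply), "R" (3x3) and "t" (3): a world point X has camera coordinates R X + t. Camera axes: x right, y down, z forward; pixel columns grow to the right and rows downward; lengths in m; the calibration is good to about 2 mm. A picture is of the moment at which its call begins: read the wrist's pose just before it. camera_model takes no time and is no camera call; for the wrist camera it gives the pose at the moment of the call.
- robot.close_job(): hands the job in, once; it reports no verdict.
Trained networks look in the newest picture that a camera, given by its name, has taken for a name from the list of things; names that differ only in an ending like _2 or _b are one class to them, and where a whole thing is asked for, a point or a joint stands for the part that bears it (a point fixed in the world has none). Each returns a list of dicts, best first, with "p" (0 to 1); they miss things now and then, are a little off and sometimes report something else, mostly with a low value. They report only what shows in the picture. A call takes as long as a camera call. They do not tell look-alikes from the thing itself.
- nets.recognise(query, camera): "bbox" ([centre column, centre row, width, height] in pixels, round what is visible of it).
- nets.regions_of(query, camera): "region" (480x640 bool, what is visible of it) and "bbox" ([centre column, centre row, width, height] in pixels, round what is visible of it).
The state is a dict: "time_s": time; "joint_pos": joint angles; "qd": joint speeds; "joint_torque": joint torques, N m; "eef_pos": TCP position; "orientation": TCP orientation; "force": force on the tool from outside, world axes, zero at the start; "moment": the same for the moment, N m; "gripper_width": finger opening in m.
Only numpy, scipy, OpenCV 4.12 (cv2) and the standard library are available. Lean on these libraries where they do the work, as an engineer would, in place of code of your own. Each camera call takes 0.05 s, during which the arm holds its last target.

## Task

One of the two seed trays in the small timber rack is caught on something inside and the other runs freely; you cannot see which. Using the hook in the trays' finger holes, tug gently to feel which is free, draw that one fully out to its stop, then unhook and lay the hook back down flat on the bench. Do not yank, do not touch the trays with the gripper, and leave the caught tray shut and the carton, the jar and the timber offcut where they are.

Things in the scene. Friction and masses are not known exactly. Their poses are not given: they have to be found in the camera images.
- rack: Fixed low timber rack, 258 mm wide, 190 mm deep, 92 mm tall at the back (82 in front), with two tray bays side by side, roofed over the back 104 mm and open on top in front. Origin: at bench level, middle of the front face; x into the rack (away from the robot), y to the left, z up. The two trays' fronts are flush with its front face when shut, 122 mm apart, centre to centre.
- hole_left (a point): Centre of the round 28 mm finger hole in the front board of the left (rack +y) sliding tray, on the board's outer face, 46 mm above the bench. Board: cardboard-brown, 104 mm wide, 64 tall, 7 thick; the hole goes through; behind it the tray is empty for 80 mm: floor 27 mm below the hole's centre, walls 48 mm to either side. Axes: x into the rack, y left, z up; moves with the tray.
- hole_right (a point): Centre of the round 28 mm finger hole in the front board of the right (rack -y) sliding tray, on the board's outer face, 46 mm above the bench. Board: cardboard-brown, 104 mm wide, 64 tall, 7 thick; the hole goes through; behind it the tray is empty for 80 mm: floor 27 mm below the hole's centre, walls 48 mm to either side. Axes: x into the rack, y left, z up; moves with the tray.
- tray_left (a joint): How far the left tray is drawn out of the rack towards the robot along the rack's -x, m: 0 shut (start), 0.070 its end stop. It stays where it is left. A free tray drags with 2 to 3 N; a caught one gives about 2 to 3 mm and then stops hard. Exactly one of the two is caught, by a packing block hidden inside; they look alike.
- tray_right (a joint): How far the right tray is drawn out of the rack towards the robot along the rack's -x, m: 0 shut (start), 0.070 its end stop. It stays where it is left. A free tray drags with 2 to 3 N; a caught one gives about 2 to 3 mm and then stops hard. Exactly one of the two is caught, by a packing block hidden inside; they look alike.
- hook: L-shaped pull hook lying flat, 0.13 kg. Wooden handle 80 mm long (x), 24 wide (y), 30 tall (z); origin: centre of its underside. A 7 mm steel rod leaves it along +x, 15 mm above the underside; at x = 110 mm it bends square to +y; this level tip ends 29.5 mm from the rod's axis. 33 mm wide in all, more than the hole: lead the tip in at a slant, then swing the hook straight; the tip is then behind the board.
- elbow (a point): The centre of the hook's right-angle bend: 110 mm ahead of the handle's centre, 15 mm above the hook's underside; axes as the hook's.
- carton: Bystander: cardboard carton 90 x 60 x 70 mm, origin at the centre of its underside.
- jar: Bystander: glass jar, 60 mm across, 90 mm tall, origin at the centre of its underside.
- offcut: Bystander: timber offcut 120 x 45 x 30 mm, origin at the centre of its underside.
Not all that is in view belongs to the job. Leave any purple look-alike of the hook alone.

How it is judged:
On the way:
1. the hook is drawing the free tray: a tray is more than 30 mm out with the hook, its rod through the finger hole and level within 0.5 rad, bearing on it (((value of joint tray_left above 0.03 m and contact force between hook and tray_left above 0.3 N and x of elbow in the frame of hole_left above 0.005 m and y of elbow in the frame of hole_left between -0.016 and 0.016 m and z of elbow in the frame of hole_left between -0.016 and 0.016 m and angle between hook's own z axis and vertical below 0.5 rad) or (value of joint tray_right above 0.03 m and contact force between hook and tray_right above 0.3 N and x of elbow in the frame of hole_right above 0.005 m and y of elbow in the frame of hole_right between -0.016 and 0.016 m and z of elbow in the frame of hole_right between -0.016 and 0.016 m and angle between hook's own z axis and vertical below 0.5 rad))), for 0.05 s.
At the end, for the whole second after the job is handed in: One tray is at least 62 of its 70 mm out and the other less than 8 mm; the hook lies flat on the bench (underside within 6 mm of it, tilted less than 0.1 rad), at rest and clear of both trays (((value of joint tray_left above 0.062 m and value of joint tray_right below 0.008 m) or (value of joint tray_right above 0.062 m and value of joint tray_left below 0.008 m)) and height (world z) of hook below 0.006 m and angle between hook's own z axis and vertical below 0.1 rad and linear speed of hook below 0.02 m/s and contact force between hook and tray_left below 0.1 N and contact force between hook and tray_right below 0.1 N); the robot touches nothing.
It fails at once if the hook bears on a tray with more than 40 N (contact force between hook and tray_left above 40 N or contact force between hook and tray_right above 40 N).
It fails at once if the robot itself touches a tray (more than 1 N) (contact force between any of the fingers, the arm and tray_left above 1 N or contact force between any of the fingers, the arm and tray_right above 1 N).
It fails at once if the carton, the jar or the offcut is moved more than 20 mm (distance of any of carton, jar, offcut from where it was at the start of the episode above 0.02 m).
It also fails if it takes over 67 s, if anything falls off the work surface, if the arm or the gripper's body presses on something with over 40 N, if the wrist force passes 120 N, or if a joint passes its speed limit or range.

## Working session

There is one attempt and no reset: what is moved stays moved. The work goes in short steps, Python scripts to look and compute and a tool call to move; the robot and the scene stay as the last step left them, time stands still between calls to the robot, and variables do not carry over. Pictures are saved under pics/ and viewed, and the job is handed in when it is done.

Besides the shell and the picture viewer there is one more tool, called after ">>>" as name(argument=value, ...), one argument or row to a line, values as JSON. apply_moves: Moves the arm, as the interface text tells. Its arguments: {"type":"object","properties":{"motion":{"type":"array"},"grip_force":{"type":"number"}},"required":["motion"]}

```bash
ls; mkdir -p pics; cat > h.py <<'E'
import numpy as np, cv2
from rig import readout, eyes, robot, nets
from scipy.spatial.transform import Rotation as Rn
def rot(q): return Rn.from_quat([q[1],q[2],q[3],q[0]]).as_matrix()
def unproj(cm,u,v,d):
    K=np.array(cm["K"]);pts=np.stack([np.atleast_1d(u),np.atleast_1d(v)],-1).astype(float)
    xd=(pts[:,0]-K[0,2])/K[0,0]; yd=(pts[:,1]-K[1,2])/K[1,1]
    x,y=xd.copy(),yd.copy()
    for _ in range(20):
        f=1+cm["k1"]*(x*x+y*y); x=xd/f;y=yd/f
    d=np.atleast_1d(d)
    C=np.stack([x*d,y*d,d],-1)
    return (C-np.array(cm["t"]).ravel())@np.array(cm["R"])
def unplane(cm,u,v,z):
    a=unproj(cm,u,v,np.ones(np.size(u)));R=np.array(cm["R"]);c=-R.T@np.array(cm["t"]).ravel()
    dr=a-c; return c+dr*((z-c[2])/dr[:,2])[:,None]
def proj(cm,X):
    K=np.array(cm["K"]);C=np.atleast_2d(X)@np.array(cm["R"]).T+np.array(cm["t"]).ravel()
    x=C[:,0]/C[:,2];y=C[:,1]/C[:,2];f=1+cm["k1"]*(x*x+y*y)
    return np.stack([K[0,0]*x*f+K[0,2],K[1,1]*y*f+K[1,2]],-1)
E
python3 - <<'E'
from h import *
s=readout.sense();print(s)
for n in ["scene","top"]:
    im,d=eyes.get_image(n);cv2.imwrite(f"pics/{n}0.png",im);np.save(f"{n}0.npy",d)
    print(n,eyes.camera_model(n))
    for q in ["hook","hole_left","rack","carton","jar","offcut"]:
        print(q,[(r["p"],np.round(r["bbox"])) for r in nets.recognise(q,n)][:4])
E
```

```text
pics
{'time_s': 0.0, 'joint_pos': array([-1.37611261e+00,  1.59022167e-01,  1.59824720e+00, -1.14059601e-05,
        1.38618681e+00, -2.10084805e-01]), 'qd': array([-0.00028098, -0.00070246, -0.00080378, -0.0005332 ,  0.0003869 ,
        0.00083349]), 'joint_torque': array([-3.82663702e-04, -3.85561538e+01, -3.22111309e+01,  7.00060395e-02,
        3.77088203e-02, -1.31609618e-04]), 'eef_pos': array([ 0.22630809, -0.52795512,  0.23862649]), 'orientation': array([-9.31775726e-04,  9.79589476e-01,  2.01006442e-01,  1.57005814e-06]), 'force': array([ 0.28070734, -0.95925497, -0.05388516]), 'moment': array([ 0.01923625,  0.00981087, -0.01002254]), 'gripper_width': 0.09177893484293517}
scene {'K': array([[608.24315669,   0.        , 320.43103318],
       [  0.        , 608.24315669, 231.07880826],
       [  0.        ,   0.        ,   1.        ]]), 'k1': -0.11546540556209964, 'R': array([[-0.75722159,  0.65293911,  0.01691118],
       [ 0.49531558,  0.59091613, -0.63677359],
       [-0.42576747, -0.47380233, -0.77086537]]), 't': array([ 0.4089862 , -0.2289975 ,  1.98105977])}
hook [(0.76
[... 502 characters left out ...]
   ,   1.        ]]), 'k1': -0.0501247573189703, 'R': array([[ 2.09860035e-04, -9.99992976e-01,  3.74216571e-03],
       [-9.98472038e-01, -4.16325838e-04, -5.52577180e-02],
       [ 5.52588878e-02, -3.72485144e-03, -9.98465112e-01]]), 't': array([-0.0197888 ,  0.50545866,  1.31532086])}
hook [(0.9, array([394., 324.,  47.,  49.])), (0.64, array([302., 311.,  37.,  65.])), (0.55, array([349., 246.,  32.,  64.]))]
hole_left [(0.96, array([304., 160.,  54.,  44.]))]
rack [(0.56, array([332., 142., 120., 102.]))]
carton [(0.83, array([131., 216.,  38.,  38.])), (0.71, array([354., 250.,  19.,  62.]))]
jar [(0.58, array([506., 233.,  34.,  28.]))]
offcut [(0.64, array([497., 165.,  22.,  54.]))]
```

View pics/scene0.png

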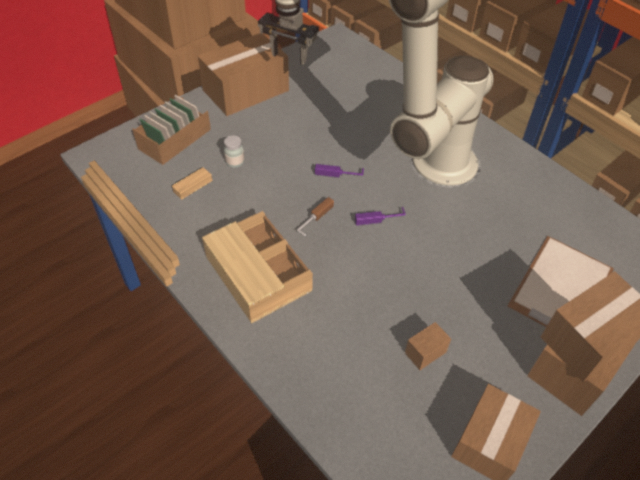

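View pics/top0.png

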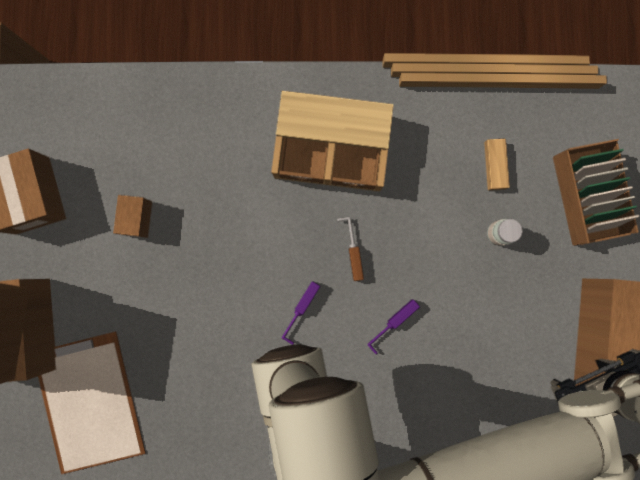

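```bash
python3 -c "
import cv2
i=cv2.imread('pics/top0.png');cv2.imwrite('pics/c1.png',cv2.resize(i[70:370,240:440],None,fx=4,fy=4,interpolation=2)[:600*2:1][::1][560:1160])
cv2.imwrite('pics/c2.png',cv2.resize(i[80:230,240:440],None,fx=4,fy=4,interpolation=2))"
```

```text
(no output)
```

View pics/c1.png

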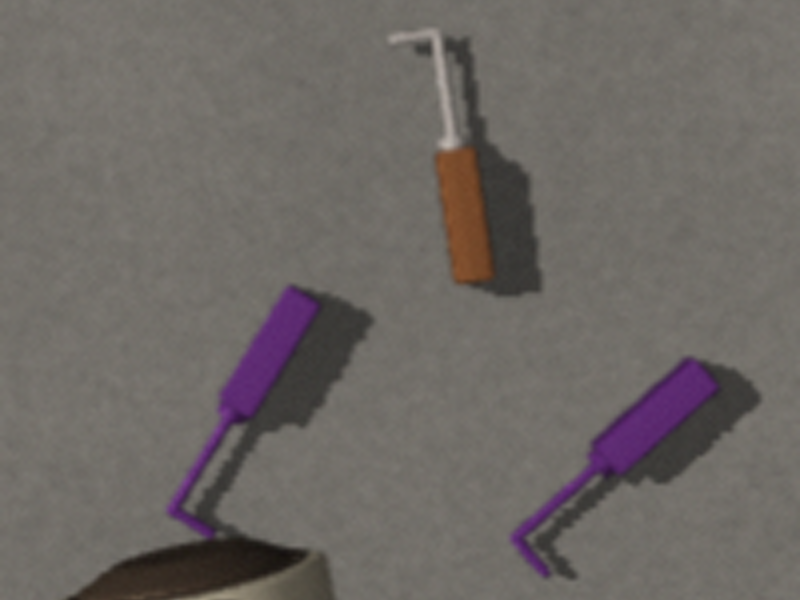

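View pics/c2.png

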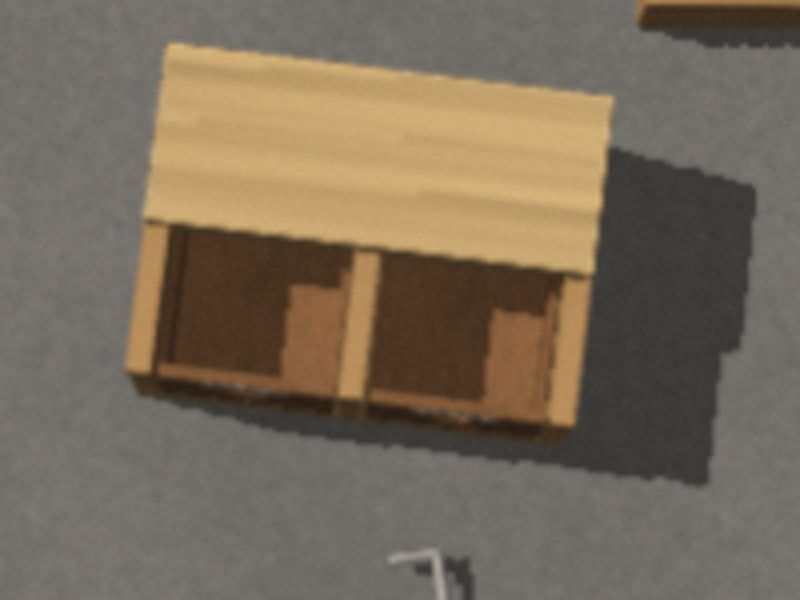

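The three hook-like things in the top picture are the brown handle with a steel rod at (352,250), a purple one at (302,311) and a purple one at (394,324). I choose the brown/steel one: it isn't purple, and the close crop shows its tip bending to +y, as described. The rack is at about (332,142), and both trays are shut.

```bash
python3 - <<'E'
from h import *
cm=eyes.camera_model("top")
f=lambda u,v,z:np.round(unplane(cm,np.array(u,float),np.array(v,float),z),4)
# crop c1: full = 240+x/4, 70+(y+560)/4 ; c2: 240+x/4, 80+y/4
c1=lambda x,y:(240+x/4,70+(y+560)/4)
c2=lambda x,y:(240+x/4,80+y/4)
a=np.array([c1(455,150),c1(474,281)]);print("handle ends",f(a[:,0],a[:,1],.03))
a=np.array([c1(434,34),c1(452,145),c1(390,40)]);print("elbow,rodbase,tip",f(a[:,0],a[:,1],.015))
a=np.array([c2(127,373),c2(575,425)]);print("front corners",f(a[:,0],a[:,1],.082))
a=np.array([c2(168,45),c2(612,98)]);print("back",f(a[:,0],a[:,1],.092))
print(np.round(eyes.camera_model("wrist")["R"],3),eyes.camera_model("wrist")["t"])
E
```

```text
handle ends [[ 0.4911 -0.0872  0.03  ]
 [ 0.414  -0.0982  0.03  ]]
elbow,rodbase,tip [[ 0.5612 -0.0757  0.015 ]
 [ 0.4948 -0.0863  0.015 ]
 [ 0.5576 -0.0493  0.015 ]]
front corners [[ 0.6584  0.1024  0.082 ]
 [ 0.6286 -0.1532  0.082 ]]
back [[ 0.8464  0.0794  0.092 ]
 [ 0.8159 -0.1747  0.092 ]]
[[ 0.393 -0.919  0.001]
 [-0.88  -0.376  0.289]
 [-0.265 -0.114 -0.957]] [-0.57443852 -0.03135719  0.39198482]
```

>>> apply_moves(
  motion=[
    [[0,0,-100],[200,-200,-60],91],
    [[0,0,-100],[328,-325,-60],91],
    [[0,0,-100],[328,-325,-60],91],
    [[0,0,-100],[328,-325,-60],91],
    [[0,0,-100],[328,-325,-60],91],
    [[0,0,-100],[328,-325,-60],91],
    [[0,0,-100],[328,-325,-60],91],
    [[0,0,-100],[328,-325,-60],91],
    [[0,0,-100],[328,-325,-60],91],
    [[0,0,-100],[328,-325,-60],91],
    [[0,0,-100],[328,-325,-60],91],
    [[0,0,-100],[328,-325,-60],91],
  ],
)

```text
time_s: 1.9
eef_pos: [0.4002, -0.0998, 0.2999]
orientation: [0.0, 0.472, 0.881, -0.0]
force: [0.7, -0.9, 0.2]
gripper_width: 0.0913
```

>>> apply_moves(
  motion=[
    [[0,0,-65],[0,0,0],91],
    [[0,0,-65],[0,0,0],91],
    [[0,0,-65],[0,0,0],91],
    [[0,0,-65],[0,0,0],91],
    [[0,0,-65],[0,0,0],91],
    [[0,0,-65],[0,0,0],91],
    [[0,0,-65],[0,0,0],91],
    [[0,0,-65],[0,0,0],91],
    [[0,0,-65],[0,0,0],91],
  ],
)

```text
time_s: 2.8
eef_pos: [0.4002, -0.0998, 0.3]
orientation: [0.0, -0.075, 0.997, -0.0]
force: [0.8, -0.1, -0.2]
gripper_width: 0.0911
```

```bash
python3 - <<'E'
from h import *
s=readout.sense();print(s["time_s"],s["eef_pos"],s["joint_pos"],rot(s["orientation"]).round(3))
im,d=eyes.get_image("wrist");cv2.imwrite("pics/w1.png",im);np.save("w1.npy",d)
cm=eyes.camera_model("wrist");import pickle;pickle.dump(cm,open("w1.pkl","wb"));print(cm)
for q in ["hook","hole_left","hole_right","rack"]:
    print(q,[(r["p"],np.round(r["bbox"])) for r in nets.recognise(q,"wrist")][:4])
E
```

```text
2.8 [ 0.40019191 -0.09979596  0.29999501] [-5.39273229e-01 -3.23651238e-01  1.93089089e+00 -9.96354458e-05
  1.53336148e+00 -2.26050849e+00] [[-0.989 -0.15   0.001]
 [-0.15   0.989 -0.001]
 [-0.001 -0.001 -1.   ]]
{'K': array([[427.06133812,   0.        , 322.02097503],
       [  0.        , 427.06133812, 244.03476072],
       [  0.        ,   0.        ,   1.        ]]), 'k1': -0.10152478293385214, 'R': array([[-0.14723502,  0.98910059, -0.00136641],
       [ 0.94616438,  0.14124599,  0.2912431 ],
       [ 0.28826172,  0.04158834, -0.9566481 ]]), 't': array([ 0.15708135, -0.41611625,  0.33851622])}
hook [(0.87, array([256.,  90., 141., 125.])), (0.77, array([467., 160., 117., 140.])), (0.76, array([332., 278.,  43., 134.]))]
hole_left [(0.81, array([405., 444., 101.,  70.]))]
hole_right [(0.76, array([297., 434., 107.,  93.])), (0.62, array([ 25., 354.,  48.,  23.]))]
rack [(0.78, array([349., 429., 238., 102.]))]
```

View pics/w1.png

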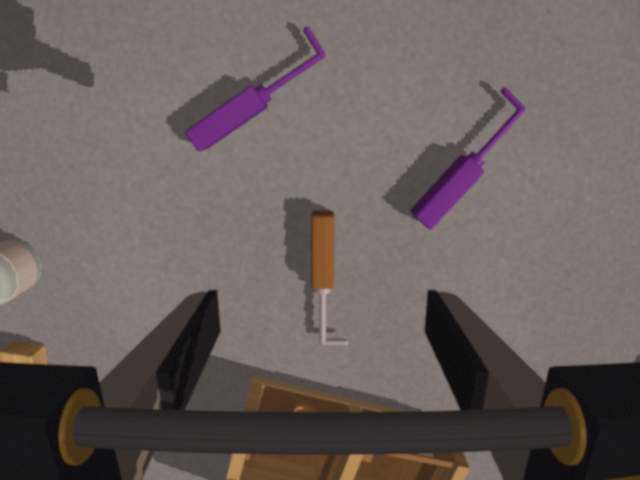

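The brown hook is at (323,250) in the wrist view, with its tip at (345,342). The purple look-alikes are at (230,118) and (450,190). The gripper bar hides the rack front, so I'll tilt the tool to see the holes.

>>> apply_moves(
  motion=[
    [[0,-35,0],[-61,72,20],91],
    [[0,-35,0],[-61,72,20],91],
    [[0,-35,0],[-61,72,20],91],
    [[0,-35,0],[-61,72,20],91],
    [[0,-35,0],[-61,72,20],91],
    [[0,-35,0],[-61,72,20],91],
    [[0,-35,0],[-61,72,20],91],
  ],
)

```text
time_s: 3.75
eef_pos: [0.4508, -0.0203, 0.2818]
orientation: [0.3, -0.071, 0.951, 0.021]
force: [-0.3, -1.1, 0.3]
gripper_width: 0.091
```

```bash
python3 - <<'E'
from h import *
s=readout.sense();print(s["time_s"],s["eef_pos"],s["joint_pos"].round(2),rot(s["orientation"]).round(3))
cm=eyes.camera_model("wrist")
im,d=eyes.get_image("wrist");cv2.imwrite("pics/w2.png",im);np.save("w2.npy",d)
import pickle;pickle.dump(cm,open("w2.pkl","wb"))
for q in ["hook","hole_left","hole_right","rack"]:
    print(q,[(r["p"],np.round(r["bbox"])) for r in nets.recognise(q,"wrist")][:4])
E
```

```text
3.75 [ 0.45075172 -0.02027938  0.28175368] [-0.59 -0.73  2.33  0.44  1.11 -2.42] [[-0.81  -0.148  0.568]
 [-0.122  0.989  0.083]
 [-0.574 -0.002 -0.819]]
hook [(0.61, array([245.,  69.,  68., 138.]))]
hole_left [(0.58, array([344., 239.,  97.,  86.]))]
hole_right [(0.83, array([235., 223., 106.,  93.]))]
rack []
```

View pics/w2.png

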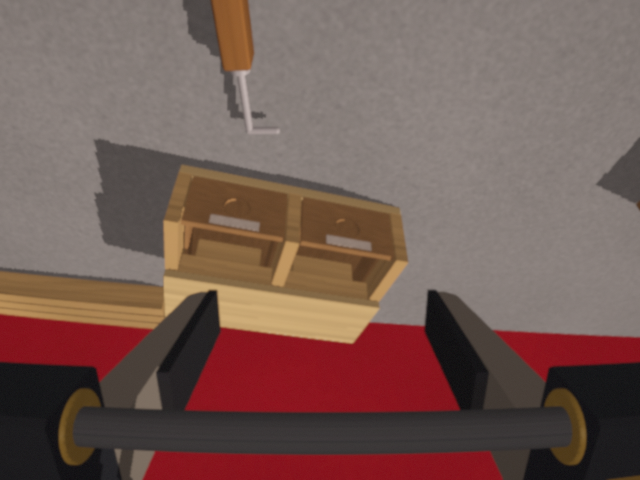

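The rack front is in view. The right hole is near (237,204) and the left near (347,225), each just above a pale label strip.

```bash
python3 - <<'E'
from h import *
import pickle
cm=pickle.load(open("w2.pkl","rb"));im=cv2.imread("pics/w2.png");d=np.load("w2.npy")
cv2.imwrite("pics/c3.png",cv2.resize(im[155:285,160:410],None,fx=3.2,fy=3.2,interpolation=2))
# face points by depth
ys,xs=np.mgrid[155:285,160:410];X=unproj(cm,xs.ravel(),ys.ravel(),d[155:285,160:410].ravel()).reshape(130,250,3)
for (u,v) in [(237,203),(215,200),(260,208),(347,225),(325,222),(370,229),(237,195),(240,300-60)]:
    print(u,v,X[v-155,u-160].round(4))
# predicted holes from top-view rack
t=np.radians(-6.65);o=np.array([.6435,-.0254]);xa=np.array([np.cos(t),np.sin(t)]);ya=np.array([-np.sin(t),np.cos(t)])
for s in (61,-61): 
    h=o+ya*s/1000;print("pred",proj(cm,[h[0],h[1],.046]))
E
```

```text
237 203 [ 0.6636 -0.0858  0.0197]
215 200 [ 0.6356 -0.1055  0.0444]
260 208 [ 0.6417 -0.0582  0.0438]
347 225 [0.6831 0.045  0.0192]
325 222 [0.6517 0.0134 0.0457]
370 229 [0.6572 0.0654 0.0445]
237 195 [ 0.6381 -0.0841  0.0317]
240 240 [ 0.7298 -0.0824  0.0207]
pred [[344.76170677 223.49804913]]
pred [[233.47602048 203.48500999]]
```

View pics/c3.png

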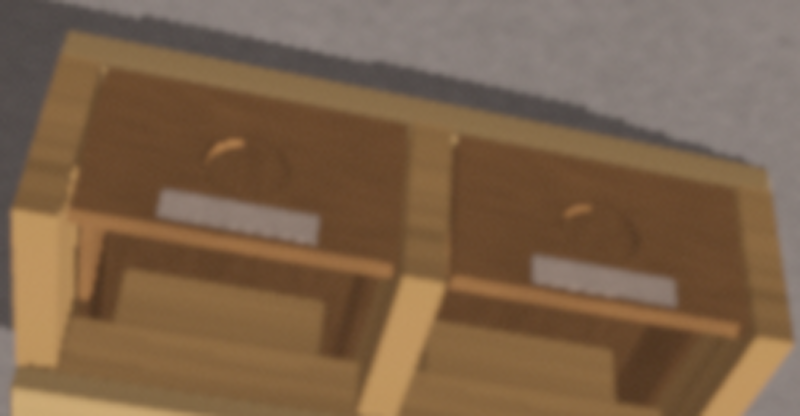

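```bash
cat > face.py <<'E'
from h import *
import pickle
cm=pickle.load(open("w2.pkl","rb"));im=cv2.imread("pics/w2.png");d=np.load("w2.npy")
ys,xs=np.mgrid[155:285,160:410];X=unproj(cm,xs.ravel(),ys.ravel(),d[155:285,160:410].ravel())
t=np.radians(-6.65);o=np.array([.6435,-.0254])
for it in range(4):
    xa=np.array([np.cos(t),np.sin(t)]);ya=np.array([-np.sin(t),np.cos(t)])
    lx=(X[:,:2]-o)@xa;ly=(X[:,:2]-o)@ya;z=X[:,2]
    m=(abs(lx)<.006)&(abs(ly)<.12)&(z>.01)&(z<.07)
    p=np.polyfit(ly[m],lx[m],1); t-=np.arctan(p[0]); o=o+xa*p[1]
    r=lx[m]-np.polyval(p,ly[m]);print(p,r.std(),m.sum())
print("yaw",np.degrees(t),o)
xa=np.array([np.cos(t),np.sin(t)]);ya=np.array([-np.sin(t),np.cos(t)])
# rays to plane
R=np.array(cm["R"]);c=-R.T@np.array(cm["t"]).ravel()
a=unproj(cm,xs.ravel(),ys.ravel(),np.ones(xs.size));dr=a-c
k=((o-c[:2])@xa)/(dr[:,:2]@xa);P=c+dr*k[:,None]
py=(P[:,:2]-o)@ya;pz=P[:,2];lx=(X[:,:2]-o)@xa
deep=(lx>.006)
for s in (.061,-.061):
    m=deep&(abs(py-s)<.022)&(pz>.028)&(pz<.0625)
    print("hole",s,m.sum(),"y",py[m].min(),py[m].max(),"z",pz[m].min(),pz[m].max(),"cen",py[m].mean(),pz[m].mean())
# outline of front face: extents of lx~0 in y
m=(abs(lx)<.004)&(pz>.02)&(pz<.06)
print("face y",py[m].min(),py[m].max()); m=(abs(lx)<.004)&(abs(py)<.125);print("face z",pz[m].min(),pz[m].max())
g=X[X[:,2]<.008];print("bench z",np.median(g[:,2]))
E
python3 face.py
```

```text
[0.00925353 0.0019953 ] 0.00078558434270475 8040
[2.57562296e-04 7.80468370e-05] 0.0009903384661274588 8167
[-5.85309826e-06  1.43011070e-06] 0.0009946216575654034 8169
[-1.19558298e-09 -6.75425951e-12] 0.0009946216575483626 8169
yaw -7.1945951552931735 [ 0.64556072 -0.025641  ]
hole 0.061 262 y 0.05166509044885448 0.07812159622912092 z 0.03148418929482011 0.06101584810657312 cen 0.06402497870432189 0.05007739084356549
hole -0.061 326 y -0.070330562545573 -0.0436909121807723 z 0.03879274415537709 0.06137728539339926 cen -0.05689036382470211 0.05042030078359847
face y -0.12473559432173907 0.13306906988206682
face z -0.005216000236378304 0.08638207806717058
bench z 0.0008051187885859405
```

```bash
cat > top.py <<'E'
from h import *
import pickle
def fit(cm,im,d,name):
    H,W=d.shape;ys,xs=np.mgrid[0:H,0:W];X=unproj(cm,xs.ravel(),ys.ravel(),d.ravel())
    ok=d.ravel()>0
    # handle: orange pixels near expected
    hsv=cv2.cvtColor(im,cv2.COLOR_BGR2HSV).reshape(-1,3)
    near=ok&(np.hypot(X[:,0]-.4525,X[:,1]+.0927)<.07)
    m=near&(hsv[:,1]>130)&(hsv[:,0]<20)
    Z=np.median(X[m][:,2]);m&=(X[:,2]>.02)
    print(name,"handle n",m.sum(),"z",Z)
    # intersect rays with z=.03
    P=unplane(cm,xs.ravel()[m],ys.ravel()[m],.03)[:,:2].astype(np.float32)
    (c,s,a)=cv2.minAreaRect(P);print(" rect",c,s,a)
    mm=ok&(np.hypot(X[:,0]-.4525,X[:,1]+.0927)<.16)&(X[:,2]>.006)&(X[:,2]<.022)&(hsv[:,1]<60)&(hsv[:,2]>110)
    P=unplane(cm,xs.ravel()[mm],ys.ravel()[mm],.0185)[:,:2]
    if len(P): print(" steel",len(P),P.min(0),P.max(0))
    return
if __name__=="__main__":
    fit(pickle.load(open("w1.pkl","rb")),cv2.imread("pics/w1.png"),np.load("w1.npy"),"wrist")
    cm=eyes.camera_model("top");im=cv2.imread("pics/top0.png");d=np.load("top0.npy")
    fit(cm,im,d,"top")
    H,W=d.shape;ys,xs=np.mgrid[80:200,260:410];X=unproj(cm,xs.ravel(),ys.ravel(),d[80:200,260:410].ravel())
    hi=X[:,2]>.07
    P=unplane(cm,xs.ravel()[hi],ys.ravel()[hi],.087)[:,:2].astype(np.float32)
    print("rack top",cv2.minAreaRect(P)); 
    roof=X[:,2]>.0875;P=unplane(cm,xs.ravel()[roof],ys.ravel()[roof],.092)[:,:2].astype(np.float32)
    print("roof z",np.median(X[roof][:,2]),cv2.minAreaRect(P))
E
python3 top.py
```

```text
wrist handle n 1601 z 0.030306779045857785
 rect (0.4527096450328827, -0.09072118997573853) (0.07966218888759613, 0.021809889003634453) 8.070915222167969
 steel 426 [ 0.31133001 -0.22318846] [ 0.56497415 -0.04695762]
top handle n 310 z 0.030229573169086383
 rect (0.45326846837997437, -0.09244585037231445) (0.07712770253419876, 0.022244278341531754) 8.627090454101562
 steel 285 [ 0.29650196 -0.24564973] [0.60771563 0.06608153]
rack top ((0.7407176494598389, -0.0376284122467041), (0.26824092864990234, 0.3293991684913635), 0.6693980693817139)
roof z 0.09227388197701765 ((0.7394870519638062, -0.037536948919296265), (0.26717162132263184, 0.3280860483646393), 0.669396162033081)
```

```bash
python3 - <<'E'
from h import *
cm=eyes.camera_model("top");d=np.load("top0.npy")
ys,xs=np.mgrid[60:220,240:430];X=unproj(cm,xs.ravel(),ys.ravel(),d[60:220,240:430].ravel())
t=np.radians(-7.0);xa=np.array([np.cos(t),np.sin(t)]);ya=np.array([-np.sin(t),np.cos(t)]);o=np.array([.645,-.0235])
lx=(X[:,:2]-o)@xa;ly=(X[:,:2]-o)@ya
m=(X[:,2]>.0875)&(lx>.05)&(lx<.21)&(abs(ly)<.15)
mask=m.reshape(160,190).astype(np.uint8);mask=cv2.morphologyEx(mask,cv2.MORPH_OPEN,np.ones((3,3)))
yy,xx=np.nonzero(mask);P=unplane(cm,xx+240,yy+60,.092)[:,:2].astype(np.float32)
c,s,a=cv2.minAreaRect(P);print(c,s,a)
for ang in (a,a-90): print(ang)
tt=np.radians(a if abs(a)<45 else a-90);xa=np.array([np.cos(tt),np.sin(tt)])
print("origin est",np.array(c)-xa*(.190-.052))
E
```

```text
(0.7808855772018433, -0.04023739695549011) (0.2561379671096802, 0.10503597557544708) 82.9063491821289
82.9063491821289
-7.093650817871094
origin est [ 0.64394188 -0.02319557]
```

```bash
cat >> h.py <<'E'
def rel(pos,psi,pitch=0):
    """target TCP pos, tool x yaw psi deg, tool pointing down -> turn(deg), shift(mm) in present tool frame"""
    s=readout.sense();R0=rot(s["orientation"]);p=np.radians(psi)
    x=np.array([np.cos(p),np.sin(p),0]);z=np.array([0,0,-1.]);y=np.cross(z,x)
    Rt=np.stack([x,y,z],1)
    rv=np.degrees(Rn.from_matrix(R0.T@Rt).as_rotvec());sh=R0.T@(np.array(pos)-s["eef_pos"])*1000
    print("turn",rv.round(2),"shift",sh.round(1)); return rv,sh
E
python3 - <<'E'
from h import *
rel([.4431,-.0930,.12],188.3)
E
```

```text
turn [ 0.06 34.99  0.27] shift [106.9 -71.4 121.1]
```

>>> apply_moves(
  motion=[
    [[0,18,0],[40,-30,30],60],
    [[0,35,0.3],[80,-50,80],60],
    [[0.1,35,0.3],[107,-71.4,121],60],
    [[0.1,35,0.3],[107,-71.4,121],60],
    [[0.1,35,0.3],[107,-71.4,121],60],
    [[0.1,35,0.3],[107,-71.4,121],60],
    [[0.1,35,0.3],[107,-71.4,121],60],
  ],
)

```text
time_s: 4.7
eef_pos: [0.4442, -0.0931, 0.1224]
orientation: [0.003, -0.072, 0.997, -0.001]
force: [-0.3, 0.4, -0.3]
gripper_width: 0.06
```

```bash
python3 - <<'E'
from h import *
im,d=eyes.get_image("wrist");cv2.imwrite("pics/w3.png",im)
rel([.4431,-.0930,.029],188.3)
E
```

```text
turn [-0.21  0.34 -0.02] shift [ 1.5  0.8 93.9]
```

View pics/w3.png

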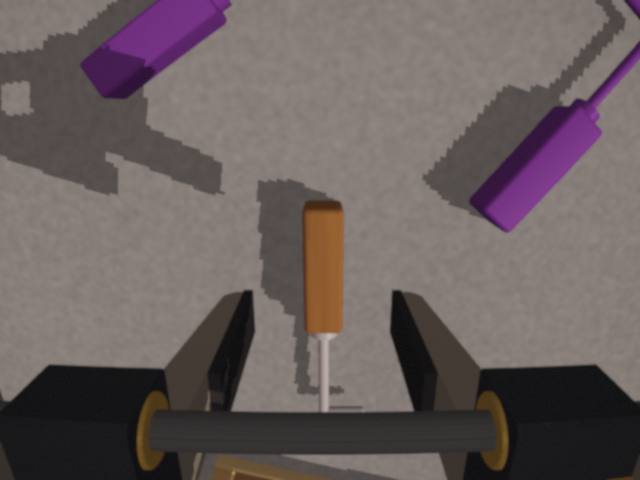

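The handle at (323,266) is centred between the jaws, lying along the view. I'll descend and grip.

>>> apply_moves(
  motion=[
    [[-0.2,0.3,0],[1.5,0.8,40],60],
    [[-0.2,0.3,0],[1.5,0.8,75],60],
    [[-0.2,0.3,0],[1.5,0.8,94],60],
    [[-0.2,0.3,0],[1.5,0.8,94],60],
    [[-0.2,0.3,0],[1.5,0.8,94],15],
    [[-0.2,0.3,0],[1.5,0.8,94],15],
    [[-0.2,0.3,0],[1.5,0.8,94],15],
    [[-0.2,0.3,0],[1.5,0.8,94],15],
    [[-0.2,0.3,0],[1.5,0.8,94],15],
    [[-0.2,0.3,0],[1.5,0.8,94],15],
  ],
  grip_force=45,
)

```text
time_s: 5.75
eef_pos: [0.4436, -0.0932, 0.0296]
orientation: [0.001, -0.072, 0.997, -0.0]
force: [-1.1, 0.6, 6.0]
gripper_width: 0.0236
```

Gripped (23.6 mm opening). Next I'll work out the planar lead-in path for the L through the hole.

```bash
cat > plan.py <<'E'
import numpy as np,heapq
w=13.2
O=[(x,s*w) for x in np.arange(0,7.01,.5) for s in(1,-1)]+[(0,s*y) for y in np.r_[np.arange(w,50,1),np.arange(50,200,4)] for s in(1,-1)]+[(7,s*y) for y in np.arange(w,48,1) for s in(1,-1)]+[(x,s*48) for x in np.arange(7,80,2) for s in(1,-1)]
O=np.array(O)
def segd(P,a,b):
    ab=b-a;t=np.clip(((P-a)@ab)/(ab@ab),0,1);return np.hypot(*(P-a-t[:,None]*ab).T)
def clear(x,y,f):
    r=np.array([np.cos(f),-np.sin(f)]);n=np.array([np.sin(f),np.cos(f)]);e=np.array([x,y])
    c=min((segd(O,e,e-75*r)-3.5).min(),(segd(O,e,e+27.5*n)-3.5).min(),(segd(O,e-82*r,e-150*r)-13).min(),(segd(O,e-106*r,e-134*r)-31).min())
    # pocket: elbow must not jump the board; points dense so fine
    return c
xs=np.arange(-45,22,1.5);ys=np.arange(-36,24,1.5);fs=np.radians(np.arange(0,91,5))
C=np.array([[[clear(x,y,f) for f in fs] for y in ys] for x in xs])
C=np.minimum(C,6)
g=(int(np.argmin(abs(xs-13.5))),int(np.argmin(abs(ys+3))),0)
best={};prev={};h=[(-C[g],0,g)];best[g]=(-C[g],0)
# lexicographic: bottleneck, then cost
done=set();end=None
while h:
    b,c,u=heapq.heappop(h)
    if u in done: continue
    done.add(u)
    if xs[u[0]]<-42: end=u;break
    for dx in(-1,0,1):
     for dy in(-1,0,1):
      for df in(-1,0,1):
        v=(u[0]+dx,u[1]+dy,u[2]+df)
        if not(0<=v[0]<len(xs) and 0<=v[1]<len(ys) and 0<=v[2]<len(fs)) or v in done: continue
        cc=C[v]
        nb=max(b,-cc);nc=c+(1+abs(df))*(1+ 4/(max(cc,.05)))
        if v not in best or (nb,nc)<best[v]: best[v]=(nb,nc);prev[v]=u;heapq.heappush(h,(nb,nc,v))
print("bottleneck clearance",-b)
p=[];u=end
while u is not None: p.append(u);u=prev.get(u)
for u in p: print(xs[u[0]],ys[u[1]],round(np.degrees(fs[u[2]])),C[u].round(2))
E
python3 plan.py
```

```text
bottleneck clearance 3.0
-43.5 -36.0 50 6.0
-42.0 -36.0 50 6.0
-40.5 -36.0 50 6.0
-39.0 -34.5 50 6.0
-37.5 -33.0 50 6.0
-36.0 -31.5 50 6.0
-34.5 -30.0 50 6.0
-33.0 -28.5 50 6.0
-31.5 -27.0 50 6.0
-30.0 -25.5 50 6.0
-28.5 -24.0 50 6.0
-27.0 -22.5 50 6.0
-25.5 -21.0 50 6.0
-24.0 -19.5 50 6.0
-22.5 -19.5 50 6.0
-21.0 -18.0 50 6.0
-19.5 -16.5 50 6.0
-18.0 -15.0 50 6.0
-16.5 -15.0 50 5.73
-15.0 -13.5 50 5.52
-13.5 -13.5 50 4.95
-12.0 -12.0 50 4.3
-10.5 -12.0 50 4.17
-9.0 -10.5 50 4.35
-7.5 -9.0 50 4.19
-6.0 -7.5 50 4.0
-4.5 -6.0 50 3.82
-3.0 -6.0 50 4.3
-1.5 -4.5 50 4.6
0.0 -4.5 50 5.2
1.5 -3.0 50 5.37
3.0 -4.5 45 5.2
4.5 -4.5 40 5.2
6.0 -4.5 35 5.2
7.5 -4.5 30 5.21
9.0 -4.5 25 5.43
10.5 -4.5 20 5.84
12.0 -4.5 15 5.91
13.5 -4.5 10 5.97
15.0 -3.0 5 5.88
13.5 -3.0 0 3.0
```

```bash
cat >> h.py <<'E'
YAW=-7.15; O=np.array([.645,-.0224]); L=.1196; ZT=.0606; OFF=np.zeros(2); DY=0.
def tcp(side,x,y,phi,z=None,out=0):
    """elbow pose in hole frame (mm, deg) -> TCP, psi. out = tray travel mm"""
    t=np.radians(YAW);xa=np.array([np.cos(t),np.sin(t)]);ya=np.array([-np.sin(t),np.cos(t)])
    e=O+ya*(.061 if side=="L" else -.061)+xa*(x-out)/1000+ya*y/1000
    hy=np.radians(YAW-phi);r=np.array([np.cos(hy),np.sin(hy)])
    p=e-L*r; return [p[0],p[1],ZT if z is None else z],YAW-phi+180+DY
def state(side,out=0):
    s=readout.sense();R=rot(s["orientation"]);hy=np.arctan2(-R[1,0],-R[0,0])-np.radians(DY)
    e=s["eef_pos"][:2]+L*np.array([np.cos(hy),np.sin(hy)])
    t=np.radians(YAW);xa=np.array([np.cos(t),np.sin(t)]);ya=np.array([-np.sin(t),np.cos(t)])
    h=O+ya*(.061 if side=="L" else -.061)-xa*out/1000;v=(e-h)*1000
    print("t",s["time_s"],"elbow in",side,round(v@xa,1),round(v@ya,1),"phi",round(YAW-np.degrees(hy),2),"rodz",round(s["eef_pos"][2]-.0146,4),"F",s["force"].round(1),"w",round(s["gripper_width"],4))
E
python3 - <<'E'
from h import *
s=readout.sense();print(rot(s["orientation"]).round(4))
state("R")
print(tcp("R",-45,-36,50,.11));
rel([s["eef_pos"][0],s["eef_pos"][1],.11],188.3)
E
```

```text
[[-9.896e-01 -1.441e-01  1.400e-03]
 [-1.441e-01  9.896e-01 -3.000e-04]
 [-1.300e-03 -5.000e-04 -1.000e+00]]
t 5.75 elbow in R -75.7 -2.5 phi -15.43 rodz 0.015 F [-1.1  0.6  6. ] w 0.0236
([np.float64(0.523400587784639), np.float64(-0.012569476487954978), 0.11], 122.85)
turn [-0.03  0.08 -0.02] shift [ -0.1  -0.  -80.4]
```

>>> apply_moves(
  motion=[
    [[0,0,0],[0,0,-20],15],
    [[0,0,0],[0,0,-50],15],
    [[0,0,0],[0,0,-80],15],
    [[0,0,0],[0,0,-80],15],
    [[0,0,0],[0,0,-80],15],
  ],
)

```text
time_s: 6.25
eef_pos: [0.4434, -0.0931, 0.1092]
orientation: [0.001, -0.072, 0.997, -0.0]
force: [-0.1, 1.1, -2.5]
gripper_width: 0.0238
```

```bash
python3 - <<'E'
from h import *
s=readout.sense();state("R")
im,d=eyes.get_image("top");cv2.imwrite("pics/t2.png",cv2.resize(im[170:320,260:460],None,fx=4,fy=4,interpolation=2));np.save("t2.npy",d)
im,d=eyes.get_image("wrist");cv2.imwrite("pics/w4.png",im)
rel(*tcp("R",-45,-36,50,.11))
E
```

```text
t 6.25 elbow in R -76.0 -2.4 phi -15.44 rodz 0.0946 F [-0.1  1.1 -2.5] w 0.0238
turn [ 3.000e-02 -1.300e-01  6.543e+01] shift [-91.8  67.4  -2.3]
```

View pics/t2.png

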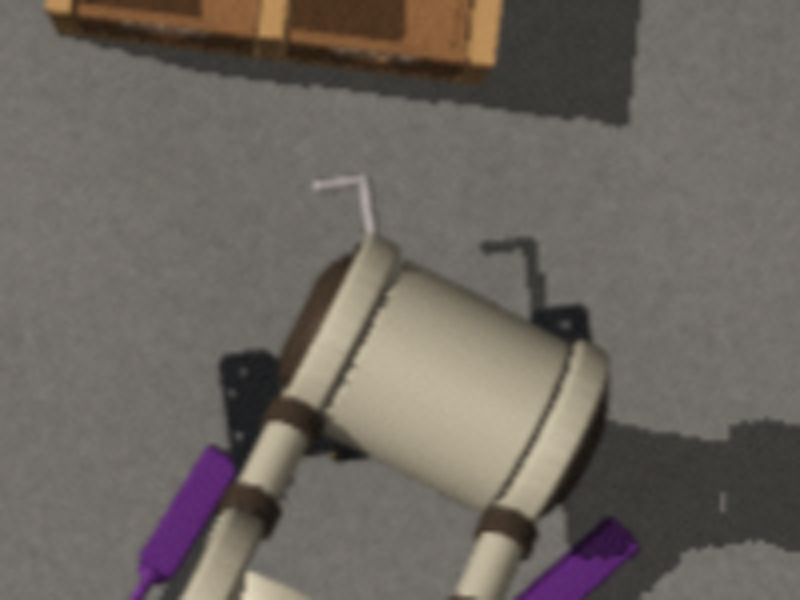

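View pics/w4.png

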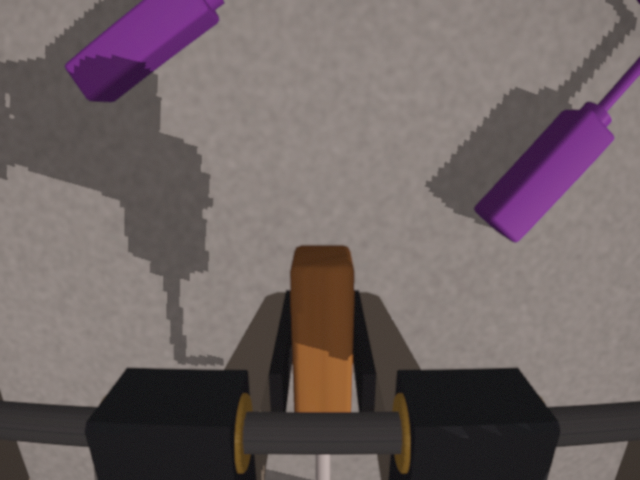

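```bash
python3 - <<'E'
from h import *
cm=eyes.camera_model("top");d=np.load("t2.npy")
for x,y in[(364,181),(370,232),(315,185)]: 
    u,v=260+x/4,170+y/4;print(unplane(cm,np.array([u]),np.array([v]),.0946).round(4),proj(cm,[.5618,-.0759,.0946]),u,v)
ys,xs=np.mgrid[205:235,330:360];X=unproj(cm,xs.ravel(),ys.ravel(),d[205:235,330:360].ravel());m=(X[:,2]>.07)&(X[:,0]>.545);print(m.sum(),np.median(X[m],0).round(4),X[m].min(0),X[m].max(0))
E
```

```text
[[ 0.5608 -0.0776  0.0946]] [[350.22369924 214.81201767]] 351.0 215.25
[[ 0.532  -0.0809  0.0946]] [[350.22369924 214.81201767]] 352.5 228.0
[[ 0.5585 -0.0501  0.0946]] [[350.22369924 214.81201767]] 338.75 216.25
63 [ 0.5588 -0.0728  0.0974] [ 0.54536917 -0.08215181  0.09246633] [ 0.56595845 -0.05050037  0.10386697]
```

>>> apply_moves(
  motion=[
    [[0,0,8.2],[-11.5,8.4,0],15],
    [[0,0,16.4],[-23,17,0],15],
    [[0,0,24.6],[-34.5,25,0],15],
    [[0,0,32.8],[-46,34,0],15],
    [[0,0,41],[-57.5,42,0],15],
    [[0,0,49.2],[-69,50.5,0],15],
    [[0,0,57.4],[-80,59,0],15],
    [[0,0,65.4],[-91.8,67.4,0],15],
    [[0,0,65.4],[-91.8,67.4,0],15],
    [[0,0,65.4],[-91.8,67.4,20],15],
    [[0,0,65.4],[-91.8,67.4,48],15],
    [[0,0,65.4],[-91.8,67.4,48],15],
  ],
)

```text
time_s: 7.55
eef_pos: [0.5187, -0.0119, 0.0551]
orientation: [-0.006, 0.477, 0.879, -0.001]
force: [-1.7, 0.1, -1.4]
gripper_width: 0.0236
```

```bash
python3 - <<'E'
from h import *
state("R")
for w in [(-45,-36,50),(-24,-19.5,50),(-12,-12,50),(-4.5,-6.3,50),(1.5,-4,50)]: rel(*tcp("R",*w))
im,d=eyes.get_image("top");cv2.imwrite("pics/t3.png",cv2.resize(im[100:250,260:460],None,fx=4,fy=4,interpolation=2))
E
```

```text
t 7.55 elbow in R -49.5 -35.6 phi 49.8 rodz 0.0405 F [-1.7  0.1 -1.4] w 0.0236
turn [-0.46 -0.55  0.2 ] shift [-3.1  3.6 -5.6]
turn [-0.46 -0.55  0.2 ] shift [-4.1 30.2 -5.8]
turn [-0.46 -0.55  0.2 ] shift [-6.1 44.2 -6. ]
turn [-0.46 -0.55  0.2 ] shift [-6.6 53.7 -6. ]
turn [-0.46 -0.55  0.2 ] shift [-8.7 59.7 -6.1]
```

View pics/t3.png

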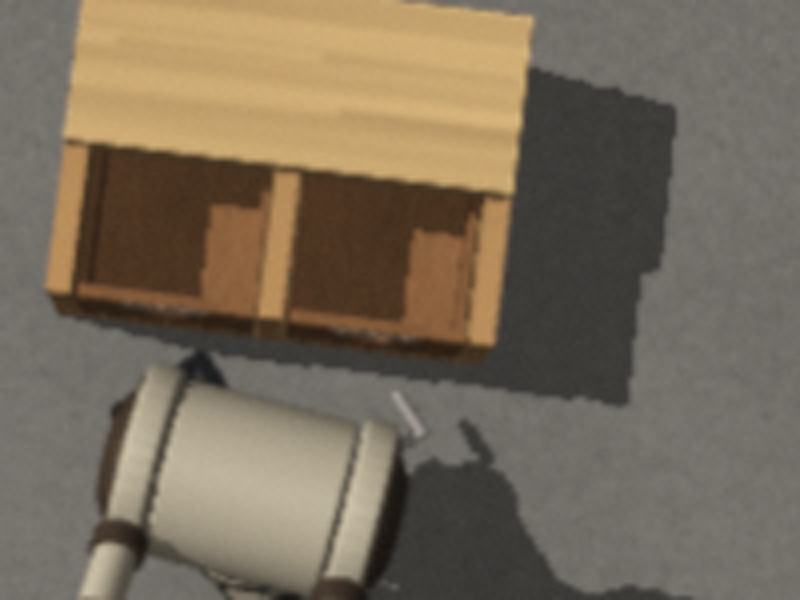

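>>> apply_moves(
  motion=[
    [[-0.5,-0.6,0.2],[-3.1,3.6,-5.6],15],
    [[-0.5,-0.6,0.2],[-3.1,3.6,-5.6],15],
    [[-0.5,-0.6,0.2],[-3.1,3.6,-5.6],15],
    [[-0.5,-0.6,0.2],[-3.1,3.6,-5.6],15],
    [[-0.5,-0.6,0.2],[-3.1,3.6,-5.6],15],
  ],
)

```text
time_s: 8.1
eef_pos: [0.5253, -0.0129, 0.0632]
orientation: [0.003, 0.479, 0.878, 0.001]
force: [-0.0, 0.7, -2.2]
gripper_width: 0.0235
```

```bash
python3 - <<'E'
from h import *
state("R");print(rot(readout.sense()["orientation"]).round(3))
for w in [(-45,-36,50),(-24,-19.5,50),(-12,-12,50),(-4.5,-6.3,50),(1.5,-4,50)]: rel(*tcp("R",*w))
E
```

```text
t 8.1 elbow in R -43.1 -36.2 phi 50.03 rodz 0.0486 F [-0.   0.7 -2.2] w 0.0235
[[-0.542  0.84   0.005]
 [ 0.84   0.542 -0.001]
 [-0.004  0.004 -1.   ]]
turn [ 0.21  0.23 -0.03] shift [ 1.3 -1.4  2.5]
turn [ 0.21  0.23 -0.03] shift [ 0.5 25.3  2.6]
turn [ 0.21  0.23 -0.03] shift [-1.5 39.3  2.7]
turn [ 0.21  0.23 -0.03] shift [-1.9 48.7  2.7]
turn [ 0.21  0.23 -0.03] shift [-4.  54.8  2.8]
```

>>> apply_moves(
  motion=[
    [[0.2,0.2,0],[0.6,0,1.2],15],
    [[0.2,0.2,0],[1.3,-1.4,2.5],15],
    [[0.2,0.2,0],[1.3,-1.4,2.5],15],
    [[0.2,0.2,0],[1.3,-1.4,2.5],15],
    [[0.2,0.2,0],[1.3,-1.4,2.5],15],
    [[0.2,0.2,0],[1.3,-1.4,2.5],15],
  ],
)

```text
time_s: 8.7
eef_pos: [0.5234, -0.0126, 0.0607]
orientation: [0.0, 0.478, 0.878, -0.0]
force: [0.4, -0.3, -1.5]
gripper_width: 0.0239
```

```bash
python3 - <<'E'
from h import *
state("R")
for w in [(-45,-36,50),(-24,-19.5,50),(-12,-12,50),(-4.5,-6.3,50),(1.5,-4,50)]: rel(*tcp("R",*w))
E
```

```text
t 8.7 elbow in R -45.0 -36.0 phi 50.02 rodz 0.0461 F [ 0.4 -0.3 -1.5] w 0.0239
turn [ 0.01  0.03 -0.02] shift [ 0.  -0.   0.1]
turn [ 0.01  0.03 -0.02] shift [-0.8 26.7  0.1]
turn [ 0.01  0.03 -0.02] shift [-2.8 40.7  0.1]
turn [ 0.01  0.03 -0.02] shift [-3.2 50.1  0.1]
turn [ 0.01  0.03 -0.02] shift [-5.3 56.2  0.1]
```

>>> apply_moves(
  motion=[
    [[0,0,0],[-0.2,6,0],15],
    [[0,0,0],[-0.4,12,0],15],
    [[0,0,0],[-0.6,18,0],15],
    [[0,0,0],[-0.7,23,0],15],
    [[0,0,0],[-0.8,26.7,0],15],
    [[0,0,0],[-0.8,26.7,0],15],
    [[0,0,0],[-0.8,26.7,0],15],
    [[0,0,0],[-0.8,26.7,0],15],
  ],
)

```text
time_s: 9.5
eef_pos: [0.5461, 0.0011, 0.0606]
orientation: [0.0, 0.479, 0.878, -0.0]
force: [-0.1, 0.1, -1.8]
gripper_width: 0.0235
```

```bash
python3 - <<'E'
from h import *
state("R")
for w in [(-24,-19.5,50),(-12,-12,50),(-4.5,-6.3,50),(1.5,-4,50)]: rel(*tcp("R",*w))
im,d=eyes.get_image("top");cv2.imwrite("pics/t4.png",cv2.resize(im[150:230,300:400],None,fx=8,fy=7.5,interpolation=2))
E
```

```text
t 9.5 elbow in R -24.2 -19.6 phi 50.03 rodz 0.046 F [-0.1  0.1 -1.8] w 0.0235
turn [-0.    0.02 -0.03] shift [-0.   0.2 -0. ]
turn [-0.    0.02 -0.03] shift [-2.  14.2 -0. ]
turn [-0.    0.02 -0.03] shift [-2.5 23.6 -0. ]
turn [-0.    0.02 -0.03] shift [-4.6 29.7 -0. ]
```

View pics/t4.png

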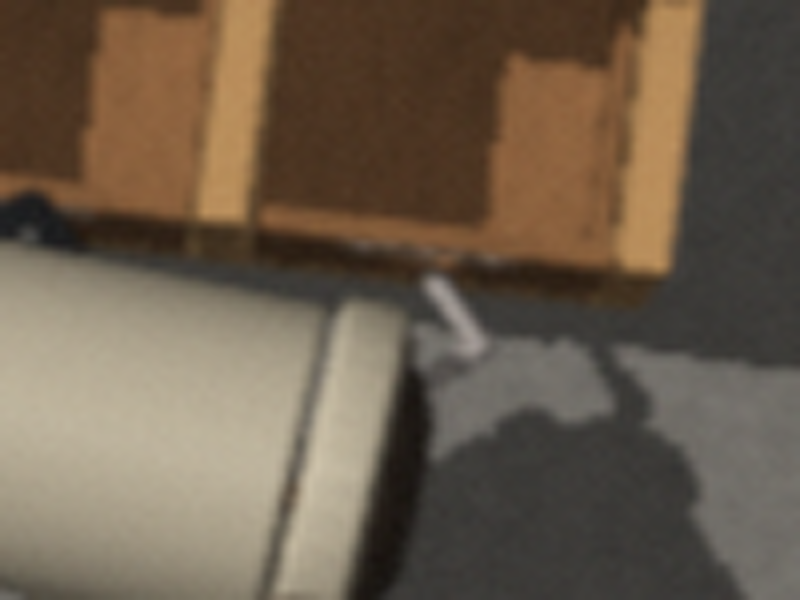

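The tip, at about (430,280) in the crop, lines up with the pale label, which is centred over the hole. I'll lead it in.

>>> apply_moves(
  motion=[
    [[0,0,0],[-0.7,5,0],15],
    [[0,0,0],[-1.4,10,0],15],
    [[0,0,0],[-2,14.2,0],15],
    [[0,0,0],[-2,14.2,0],15],
    [[0,0,0],[-2,14.2,0],15],
  ],
)

```text
time_s: 10.05
eef_pos: [0.5593, 0.0072, 0.0606]
orientation: [0.0, 0.478, 0.878, -0.0]
force: [-0.1, 0.6, -2.1]
gripper_width: 0.0234
```

```bash
python3 - <<'E'
from h import *
state("R")
for w in [(-4.5,-6.3,50),(1.5,-4,50)]: rel(*tcp("R",*w))
E
```

```text
t 10.05 elbow in R -11.9 -11.9 phi 50.02 rodz 0.046 F [-0.1  0.6 -2.1] w 0.0234
turn [-0.01  0.02 -0.02] shift [-0.4  9.3 -0. ]
turn [-0.01  0.02 -0.02] shift [-2.5 15.3 -0. ]
```

>>> apply_moves(
  motion=[
    [[0,0,0],[-0.2,4.5,0],15],
    [[0,0,0],[-0.4,9.3,0],15],
    [[0,0,0],[-1.5,12.3,0],15],
    [[0,0,0],[-2.5,15.3,0],15],
    [[0,0,0],[-2.5,15.3,0],15],
    [[0,0,0],[-2.5,15.3,0],15],
  ],
)

```text
time_s: 10.65
eef_pos: [0.5734, 0.0134, 0.0605]
orientation: [0.0, 0.478, 0.878, -0.0]
force: [-0.6, -0.6, -1.9]
gripper_width: 0.0236
```

```bash
python3 - <<'E'
from h import *
state("R")
for w in [(3,-4.5,45),(4.5,-4.5,40),(6,-4.5,35),(7.5,-4.5,30),(9,-4.5,25),(10.5,-4.5,20),(12,-4.5,15),(13.5,-4.5,10),(15,-3.5,5),(15,-3,0)]: rel(*tcp("R",*w))
im,d=eyes.get_image("top");cv2.imwrite("pics/t5.png",cv2.resize(im[150:230,300:400],None,fx=8,fy=7.5,interpolation=2))
E
```

```text
t 10.65 elbow in R 1.4 -4.0 phi 50.01 rodz 0.0459 F [-0.6 -0.6 -1.9] w 0.0236
turn [-0.02  0.01 -5.01] shift [-1.9 -9.5 -0.1]
turn [-2.000e-02  1.000e-02 -1.001e+01] shift [ -4.2 -18.7  -0.1]
turn [-2.000e-02  1.000e-02 -1.501e+01] shift [ -7.4 -27.8  -0.1]
turn [-2.000e-02  1.000e-02 -2.001e+01] shift [-11.5 -36.6  -0.1]
turn [-2.000e-02  1.000e-02 -2.501e+01] shift [-16.5 -45.1  -0.1]
turn [-2.000e-02  1.000e-02 -3.001e+01] shift [-22.3 -53.2  -0.1]
turn [-2.000e-02  1.000e-02 -3.501e+01] shift [-28.8 -60.8  -0.1]
turn [-2.000e-02  1.000e-02 -4.001e+01] shift [-36.2 -67.9  -0.1]
turn [-2.000e-02  1.000e-02 -4.501e+01] shift [-43.4 -73.8  -0.1]
turn [-2.000e-02  1.000e-02 -5.001e+01] shift [-50.7 -80.6  -0.1]
```

View pics/t5.png

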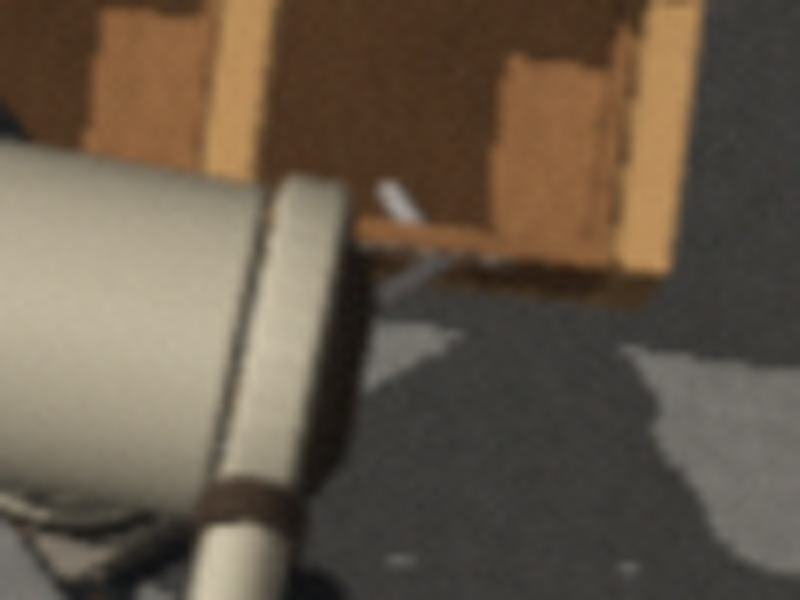

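The tip shows behind the board at (400,200), with no contact force. Now I'll swing it straight slowly.

>>> apply_moves(
  motion=[
    [[0,0,-2.5],[-0.9,-4.7,0],15],
    [[0,0,-5],[-1.9,-9.5,0],15],
    [[0,0,-7.5],[-3,-14.1,0],15],
    [[0,0,-10],[-4.2,-18.7,0],15],
    [[0,0,-12.5],[-5.7,-23.3,0],15],
    [[0,0,-15],[-7.4,-27.8,0],15],
    [[0,0,-17.5],[-9.4,-32.2,0],15],
    [[0,0,-20],[-11.5,-36.6,0],15],
    [[0,0,-22.5],[-13.9,-40.9,0],15],
    [[0,0,-25],[-16.5,-45.1,0],15],
    [[0,0,-25],[-16.5,-45.1,0],15],
    [[0,0,-25],[-16.5,-45.1,0],15],
  ],
)

```text
time_s: 11.9
eef_pos: [0.5443, -0.0249, 0.0605]
orientation: [-0.0, 0.278, 0.961, -0.0]
force: [-0.3, 0.0, -1.6]
gripper_width: 0.0235
```

```bash
python3 - <<'E'
from h import *
state("R")
for w in [(10.5,-4.5,20),(12,-4.5,15),(13.5,-4.5,10),(15,-3.5,5),(15,-3,0)]: rel(*tcp("R",*w))
E
```

```text
t 11.9 elbow in R 8.7 -4.7 phi 25.1 rodz 0.0459 F [-0.3  0.  -1.6] w 0.0235
turn [-0.02 -0.   -5.1 ] shift [-2.  -9.7 -0.1]
turn [ -0.02  -0.   -10.1 ] shift [ -4.7 -19.4  -0.1]
turn [ -0.02  -0.   -15.1 ] shift [ -8.3 -28.9  -0.1]
turn [-2.00e-02 -0.00e+00 -2.01e+01] shift [-12.4 -37.3  -0.1]
turn [-2.00e-02 -0.00e+00 -2.51e+01] shift [-16.2 -46.5  -0.1]
```

>>> apply_moves(
  motion=[
    [[0,0,-2.5],[-0.9,-4.8,0],15],
    [[0,0,-5.1],[-2,-9.7,0],15],
    [[0,0,-7.6],[-3.3,-14.6,0],15],
    [[0,0,-10.1],[-4.7,-19.4,0],15],
    [[0,0,-12.6],[-6.5,-24.2,0],15],
    [[0,0,-15.1],[-8.3,-28.9,0],15],
    [[0,0,-17.6],[-10.3,-33.1,0],15],
    [[0,0,-20.1],[-12.4,-37.3,0],15],
    [[0,0,-22.6],[-14.3,-41.9,0],15],
    [[0,0,-25.1],[-16.2,-46.5,0],15],
    [[0,0,-25.1],[-16.2,-46.5,0],15],
    [[0,0,-25.1],[-16.2,-46.5,0],15],
  ],
)

```text
time_s: 13.1
eef_pos: [0.5333, -0.0726, 0.0605]
orientation: [-0.0, 0.063, 0.998, -0.0]
force: [-0.2, 0.0, -1.2]
gripper_width: 0.0234
```

```bash
python3 - <<'E'
from h import *
state("R")
for w in [(15,-3,0),(10,-3,0)]: rel(*tcp("R",*w))
im,d=eyes.get_image("top");cv2.imwrite("pics/t6.png",cv2.resize(im[150:230,300:400],None,fx=8,fy=7.5,interpolation=2))
E
```

```text
t 13.1 elbow in R 15.0 -2.9 phi 0.08 rodz 0.0459 F [-0.2  0.  -1.2] w 0.0234
turn [-0.01 -0.01 -0.08] shift [ 0.  -0.3 -0.1]
turn [-0.01 -0.01 -0.08] shift [ 5.  -0.3 -0.1]
```

View pics/t6.png

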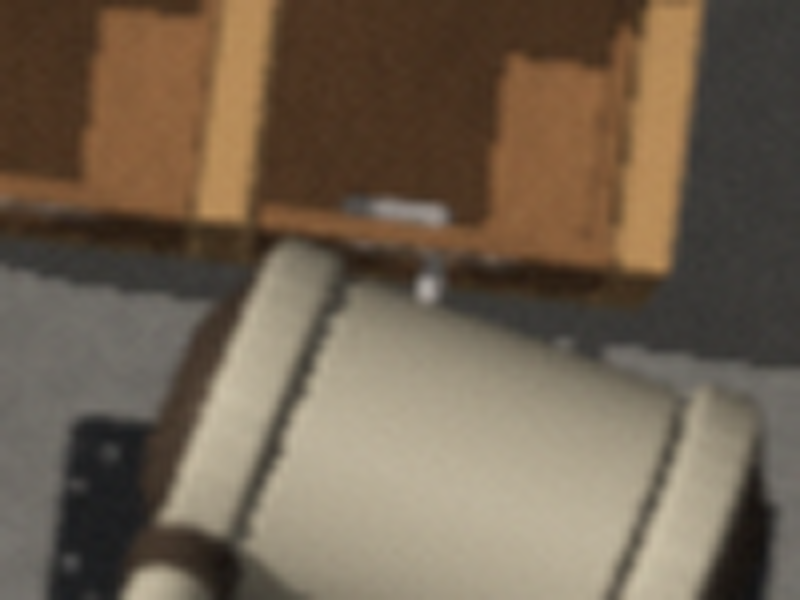

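The tip lies flat behind the board at (400,210), and the rod passes through the hole. Now a gentle tug, in 1 mm steps.

>>> apply_moves(
  motion=[
    [[0,0,0],[1,0,0],15],
    [[0,0,0],[2,0,0],15],
    [[0,0,0],[3,0,0],15],
    [[0,0,0],[4,0,0],15],
    [[0,0,0],[5,0,0],15],
    [[0,0,0],[5,0,0],15],
  ],
)

```text
time_s: 13.75
eef_pos: [0.5283, -0.072, 0.0606]
orientation: [0.0, 0.063, 0.998, -0.0]
force: [-0.1, -0.1, -1.8]
gripper_width: 0.0237
```

>>> apply_moves(
  motion=[
    [[0,0,0],[0.5,0,0],15],
    [[0,0,0],[1,0,0],15],
    [[0,0,0],[1,0,0],15],
  ],
)

```text
time_s: 14.05
eef_pos: [0.5276, -0.0718, 0.0607]
orientation: [0.0, 0.063, 0.998, -0.0]
force: [2.1, -0.4, -2.3]
gripper_width: 0.0233
```

>>> apply_moves(
  motion=[
    [[0,0,0],[0.5,0,0],15],
    [[0,0,0],[1,0,0],15],
    [[0,0,0],[1,0,0],15],
  ],
)

```text
time_s: 14.35
eef_pos: [0.5266, -0.0717, 0.0607]
orientation: [0.0, 0.063, 0.998, -0.0]
force: [1.3, -0.0, -2.0]
gripper_width: 0.0235
```

>>> apply_moves(
  motion=[
    [[0,0,0],[0.5,0,0],15],
    [[0,0,0],[1,0,0],15],
    [[0,0,0],[1,0,0],15],
  ],
)

```text
time_s: 14.65
eef_pos: [0.5258, -0.0716, 0.0608]
orientation: [0.001, 0.063, 0.998, -0.0]
force: [3.6, 1.9, -2.4]
gripper_width: 0.0235
```

>>> apply_moves(
  motion=[
    [[0,0,0],[0.5,0,0],15],
    [[0,0,0],[1,0,0],15],
    [[0,0,0],[1,0,0],15],
  ],
)

```text
time_s: 14.95
eef_pos: [0.525, -0.0715, 0.0609]
orientation: [0.001, 0.063, 0.998, -0.0]
force: [4.1, -0.3, -3.1]
gripper_width: 0.0235
```

>>> apply_moves(
  motion=[
    [[0,0,0],[0.5,0,0],15],
    [[0,0,0],[1,0,0],15],
    [[0,0,0],[1,0,0],15],
  ],
)

```text
time_s: 15.25
eef_pos: [0.5241, -0.0714, 0.0609]
orientation: [0.001, 0.063, 0.998, -0.0]
force: [5.5, -0.0, -3.9]
gripper_width: 0.0238
```

>>> apply_moves(
  motion=[
    [[0,0,0],[0.5,0,0],15],
    [[0,0,0],[1,0,0],15],
    [[0,0,0],[1,0,0],15],
  ],
)

```text
time_s: 15.55
eef_pos: [0.524, -0.0714, 0.0611]
orientation: [0.002, 0.063, 0.998, -0.0]
force: [8.8, 0.4, -7.1]
gripper_width: 0.0236
```

>>> apply_moves(
  motion=[
    [[0,0,0],[0.5,0,0],15],
    [[0,0,0],[1,0,0],15],
    [[0,0,0],[1,0,0],15],
    [[0,0,0],[1,0,0],15],
  ],
)

```text
time_s: 15.95
eef_pos: [0.524, -0.0714, 0.0613]
orientation: [0.004, 0.063, 0.998, -0.0]
force: [9.0, -0.3, -7.1]
gripper_width: 0.0238
```

```bash
python3 - <<'E'
from h import *
state("R")
im,d=eyes.get_image("top");cv2.imwrite("pics/t7.png",cv2.resize(im[150:230,300:400],None,fx=8,fy=7.5,interpolation=2));state("R")
E
```

```text
t 15.95 elbow in R 5.6 -2.9 phi 0.11 rodz 0.0467 F [ 9.  -0.3 -7.1] w 0.0238
t 16.0 elbow in R 5.6 -2.9 phi 0.11 rodz 0.0467 F [ 8.2 -0.2 -6.9] w 0.0241
```

View pics/t7.png

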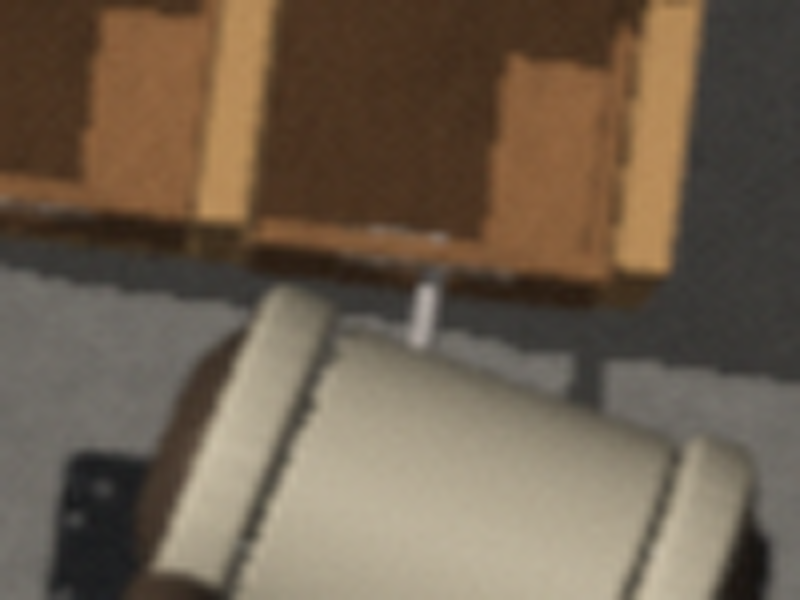

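Past about 4 mm the tool stopped moving while the force climbed to 9 N, well above the 2–3 N of free drag. So the right tray is the caught one. I'll relax and back out by the reverse path.

```bash
python3 - <<'E'
from h import *
for w in [(12,-3,0),(15,-3,0),(15,-3.5,5),(13.5,-4.5,10),(12,-4.5,15),(10.5,-4.5,20),(9,-4.5,25)]: rel(*tcp("R",*w,out=2))
E
```

```text
turn [-0.02  0.42 -0.11] shift [-4.4 -0.3  0.7]
turn [-0.02  0.42 -0.11] shift [-7.4 -0.3  0.7]
turn [0.   0.42 4.89] shift [-7.8  9.6  0.7]
turn [0.02 0.42 9.89] shift [-7.7 19.   0.7]
turn [ 0.04  0.42 14.89] shift [-8.4 29.2  0.7]
turn [ 0.06  0.42 19.89] shift [-10.   39.1   0.7]
turn [ 0.07  0.41 24.89] shift [-12.5  48.8   0.8]
```

>>> apply_moves(
  motion=[
    [[0,0.4,0],[-2.5,0,0.4],15],
    [[0,0.4,0],[-5,0,0.7],15],
    [[0,0.4,0],[-7.4,-0.3,0.7],15],
    [[0,0.4,0],[-7.4,-0.3,0.7],15],
    [[0,0.4,0],[-7.4,-0.3,0.7],15],
  ],
)

```text
time_s: 16.5
eef_pos: [0.531, -0.0726, 0.0605]
orientation: [-0.0, 0.063, 0.998, -0.0]
force: [0.5, -0.4, -1.0]
gripper_width: 0.0241
```

```bash
python3 - <<'E'
from h import *
state("R",2)
for w in [(15,-3,0),(15,-3.5,5),(13.5,-4.5,10),(12,-4.5,15),(10.5,-4.5,20),(9,-4.5,25)]: rel(*tcp("R",*w,out=2))
im,d=eyes.get_image("top");cv2.imwrite("pics/t8.png",cv2.resize(im[150:230,300:400],None,fx=8,fy=7.5,interpolation=2))
E
```

```text
t 16.5 elbow in R 14.8 -3.2 phi 0.11 rodz 0.0459 F [ 0.5 -0.4 -1. ] w 0.0241
turn [-0.01 -0.02 -0.11] shift [-0.2  0.  -0.1]
turn [-0.01 -0.02  4.89] shift [-0.7  9.9 -0.1]
turn [-0.02 -0.02  9.89] shift [-0.5 19.3 -0.1]
turn [-0.02 -0.02 14.89] shift [-1.2 29.5 -0.1]
turn [-0.02 -0.02 19.89] shift [-2.9 39.4 -0.1]
turn [-2.000e-02 -2.000e-02  2.489e+01] shift [-5.3 49.1 -0.1]
```

View pics/t8.png

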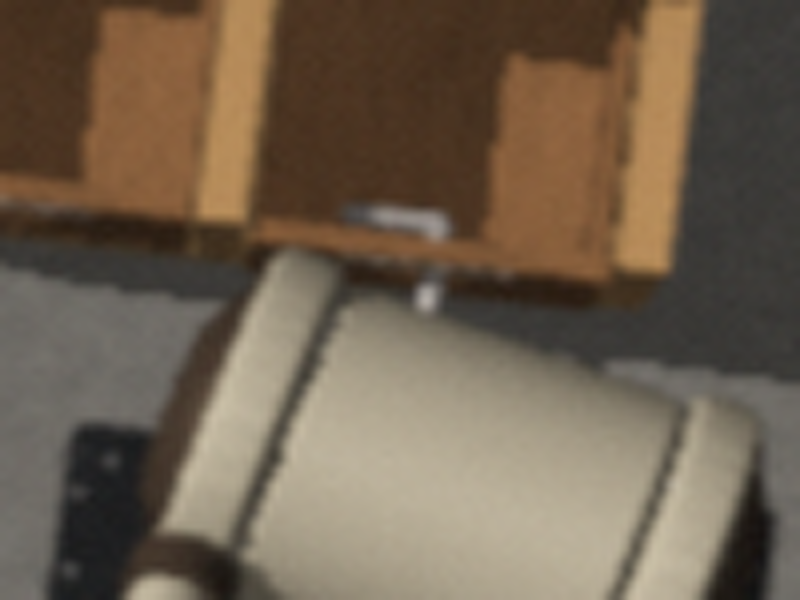

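>>> apply_moves(
  motion=[
    [[0,0,2.4],[-0.4,4.9,0],15],
    [[0,0,4.9],[-0.7,9.9,0],15],
    [[0,0,7.4],[-0.6,14.6,0],15],
    [[0,0,9.9],[-0.5,19.3,0],15],
    [[0,0,12.4],[-0.8,24.4,0],15],
    [[0,0,14.9],[-1.2,29.5,0],15],
    [[0,0,17.4],[-2,34.5,0],15],
    [[0,0,19.9],[-2.9,39.4,0],15],
    [[0,0,22.4],[-4,44.2,0],15],
    [[0,0,24.9],[-5.3,49.1,0],15],
    [[0,0,24.9],[-5.3,49.1,0],15],
    [[0,0,24.9],[-5.3,49.1,0],15],
  ],
)

```text
time_s: 17.75
eef_pos: [0.5423, -0.0246, 0.0604]
orientation: [-0.0, 0.276, 0.961, -0.0]
force: [-0.2, -0.4, -1.6]
gripper_width: 0.0235
```

```bash
python3 - <<'E'
from h import *
state("R",2)
for w in [(7.5,-4.5,30),(6,-4.5,35),(4.5,-4.5,40),(3,-4.5,45),(1.5,-4,50)]: rel(*tcp("R",*w,out=2))
E
```

```text
t 17.75 elbow in R 8.8 -4.4 phi 24.93 rodz 0.0458 F [-0.2 -0.4 -1.6] w 0.0235
turn [-0.03 -0.02  5.07] shift [ 0.7  9.9 -0.2]
turn [-0.03 -0.02 10.07] shift [ 0.6 19.6 -0.2]
turn [-0.03 -0.02 15.07] shift [-0.3 29.1 -0.2]
turn [-4.000e-02 -2.000e-02  2.007e+01] shift [-2.1 38.5 -0.2]
turn [-4.000e-02 -2.000e-02  2.507e+01] shift [-4.5 47.9 -0.2]
```

>>> apply_moves(
  motion=[
    [[0,0,2.5],[0.4,5,0],15],
    [[0,0,5.1],[0.7,9.9,0],15],
    [[0,0,7.6],[0.7,14.8,0],15],
    [[0,0,10.1],[0.6,19.6,0],15],
    [[0,0,12.6],[0.2,24.4,0],15],
    [[0,0,15.1],[-0.3,29.1,0],15],
    [[0,0,17.6],[-1.2,33.8,0],15],
    [[0,0,20.1],[-2.1,38.5,0],15],
    [[0,0,22.6],[-3.2,43.2,0],15],
    [[0,0,25.1],[-4.5,47.9,0],15],
    [[0,0,25.1],[-4.5,47.9,0],15],
    [[0,0,25.1],[-4.5,47.9,0],15],
  ],
)

```text
time_s: 18.95
eef_pos: [0.5714, 0.0134, 0.0604]
orientation: [-0.0, 0.478, 0.878, -0.0]
force: [-0.3, 0.3, -1.2]
gripper_width: 0.0236
```

```bash
python3 - <<'E'
from h import *
state("R",2)
for w in [(-4.5,-6.3,50),(-12,-12,50),(-24,-19.5,50),(-45,-36,50)]: rel(*tcp("R",*w,out=2))
E
```

```text
t 18.95 elbow in R 1.4 -4.2 phi 49.95 rodz 0.0458 F [-0.3  0.3 -1.2] w 0.0236
turn [-0.05 -0.01  0.05] shift [ 2.2 -5.8 -0.2]
turn [-0.05 -0.01  0.05] shift [  2.7 -15.2  -0.2]
turn [-0.05 -0.01  0.05] shift [  4.7 -29.2  -0.2]
turn [-0.05 -0.01  0.05] shift [  5.6 -55.9  -0.2]
```

>>> apply_moves(
  motion=[
    [[0,0,0],[2.2,-5.8,0],15],
    [[0,0,0],[2.5,-10.5,0],15],
    [[0,0,0],[2.7,-15.2,0],15],
    [[0,0,0],[3.7,-22,0],15],
    [[0,0,0],[4.7,-29.2,0],15],
    [[0,0,0],[5,-38,0],15],
    [[0,0,0],[5.3,-47,0],15],
    [[0,0,0],[5.6,-55.9,0],15],
    [[0,0,0],[5.6,-55.9,0],15],
    [[0,0,0],[5.6,-55.9,0],15],
    [[0,0,0],[5.6,-55.9,0],15],
  ],
)

```text
time_s: 20.05
eef_pos: [0.5217, -0.0123, 0.0605]
orientation: [-0.0, 0.478, 0.878, -0.0]
force: [0.7, -0.3, -1.2]
gripper_width: 0.0239
```

```bash
python3 - <<'E'
from h import *
state("R",0);state("L")
rel(*tcp("L",-45,-36,50))
cm=eyes.camera_model("top")
im,d=eyes.get_image("top");cv2.imwrite("pics/t9.png",cv2.resize(im[150:230,300:400],None,fx=8,fy=7.5,interpolation=2))
s=readout.sense();R=rot(s["orientation"]);r=-R[:2,0];n=np.array([-r[1],r[0]])
e=s["eef_pos"][:2]+L*r
for p in (e,e+n*.0295):
    q=proj(cm,[p[0],p[1],.046])[0];print((q-[300,150])*[8,7.5])
E
```

```text
t 20.05 elbow in R -46.7 -35.8 phi 49.95 rodz 0.0459 F [ 0.7 -0.3 -1.2] w 0.0239
t 20.05 elbow in L -46.7 -157.8 phi 49.95 rodz 0.0459 F [ 0.7 -0.3 -1.2] w 0.0239
turn [-0.03  0.    0.05] shift [92.2 79.8 -0.1]
[518.9806729  422.84361557]
[463.93217018 343.93861218]
```

View pics/t9.png

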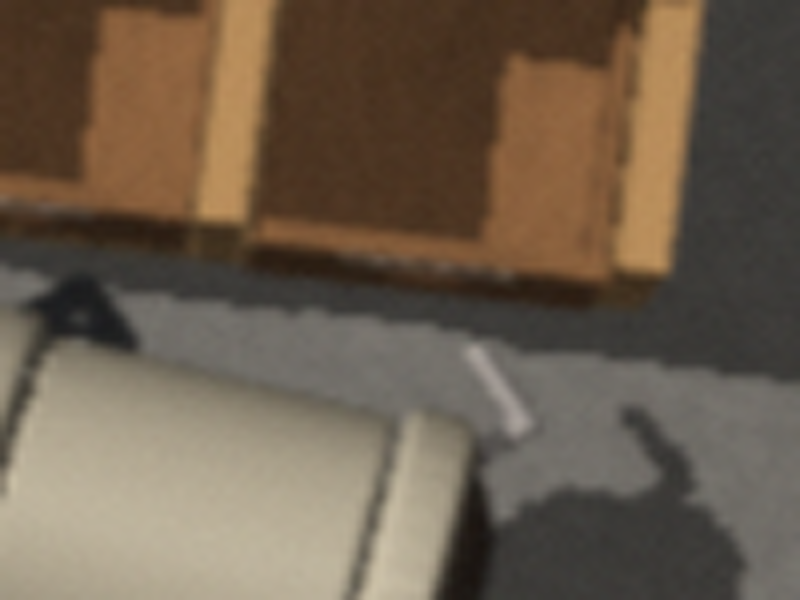

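The hook hasn't shifted in the grip: predicted elbow and tip match the picture within 1 px. Moving over to the left tray.

>>> apply_moves(
  motion=[
    [[0,0,0],[14,12,0],15],
    [[0,0,0],[31,27,0],15],
    [[0,0,0],[48,42,0],15],
    [[0,0,0],[65,57,0],15],
    [[0,0,0],[80,70,0],15],
    [[0,0,0],[92.2,79.8,0],15],
    [[0,0,0],[92.2,79.8,0],15],
    [[0,0,0],[92.2,79.8,0],15],
    [[0,0,0],[92.2,79.8,0],15],
    [[0,0,0],[92.2,79.8,0],15],
  ],
)

```text
time_s: 21.1
eef_pos: [0.5386, 0.1077, 0.0605]
orientation: [-0.0, 0.478, 0.878, -0.0]
force: [-0.1, 0.4, -2.0]
gripper_width: 0.0233
```

```bash
python3 - <<'E'
from h import *
state("L");print(readout.sense()["joint_pos"].round(2))
for w in [(-45,-36,50),(-24,-19.5,50),(-12,-12,50),(-4.5,-6.3,50),(1.5,-4,50)]: rel(*tcp("L",*w))
E
```

```text
t 21.1 elbow in L -44.9 -36.8 phi 50.01 rodz 0.0459 F [-0.1  0.4 -2. ] w 0.0233
[-0.02  0.31  1.81 -0.    1.03 -0.6 ]
turn [-0.05  0.01 -0.01] shift [ 0.7  0.4 -0.1]
turn [-0.05  0.01 -0.01] shift [-0.2 27.1 -0.2]
turn [-0.05  0.01 -0.01] shift [-2.1 41.1 -0.2]
turn [-0.05  0.01 -0.01] shift [-2.6 50.5 -0.2]
turn [-0.05  0.01 -0.01] shift [-4.7 56.6 -0.2]
```

>>> apply_moves(
  motion=[
    [[0,0,0],[0.2,6,0],15],
    [[0,0,0],[0,12,0],15],
    [[0,0,0],[0,18,0],15],
    [[0,0,0],[-0.1,23,0],15],
    [[0,0,0],[-0.2,27.1,-0.1],15],
    [[0,0,0],[-0.2,27.1,-0.1],15],
    [[0,0,0],[-0.2,27.1,-0.1],15],
    [[0,0,0],[-0.2,27.1,-0.1],15],
  ],
)

```text
time_s: 21.9
eef_pos: [0.5613, 0.1222, 0.0604]
orientation: [-0.0, 0.478, 0.878, -0.0]
force: [-0.3, 1.0, -2.0]
gripper_width: 0.0237
```

```bash
python3 - <<'E'
from h import *
state("L")
for w in [(-12,-12,50),(-4.5,-6.3,50),(1.5,-4,50)]: rel(*tcp("L",*w))
im,d=eyes.get_image("top");cv2.imwrite("pics/t10.png",cv2.resize(im[140:220,255:355],None,fx=8,fy=7.5,interpolation=2))
E
```

```text
t 21.9 elbow in L -24.2 -19.5 phi 50.0 rodz 0.0458 F [-0.3  1.  -2. ] w 0.0237
turn [-0.07 -0.   -0.  ] shift [-2.1 14.2 -0.2]
turn [-0.07 -0.   -0.  ] shift [-2.5 23.6 -0.2]
turn [-0.07 -0.   -0.  ] shift [-4.6 29.7 -0.2]
```

View pics/t10.png

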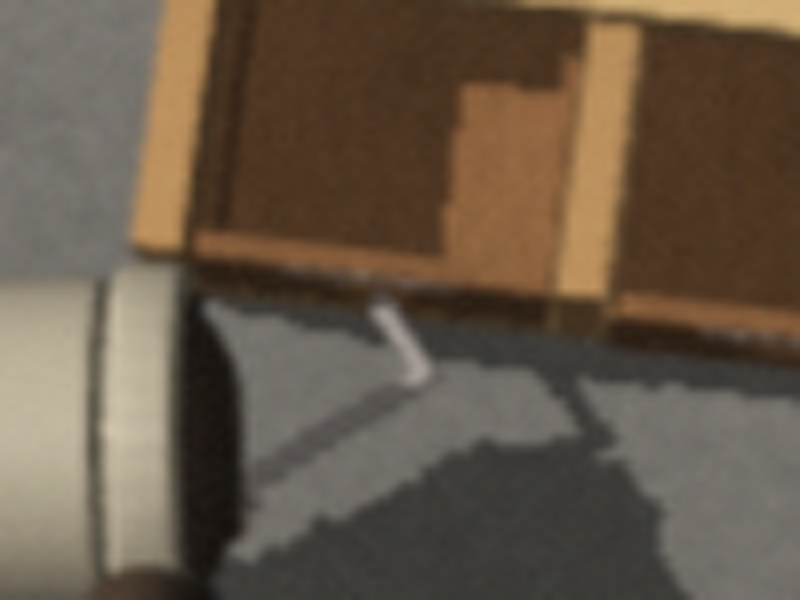

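The tip at (378,305) is in line with the middle of the board, which spans 195 to 555. I'll lead it in.

>>> apply_moves(
  motion=[
    [[0,0,0],[-0.7,5,-0.2],15],
    [[0,0,0],[-1.4,10,-0.2],15],
    [[0,0,0],[-2.1,14.2,-0.2],15],
    [[0,0,0],[-2.1,14.2,-0.2],15],
    [[0,0,0],[-2.1,14.2,-0.2],15],
  ],
)

```text
time_s: 22.45
eef_pos: [0.5744, 0.1282, 0.0606]
orientation: [-0.0, 0.478, 0.878, -0.001]
force: [-0.4, 0.7, -1.7]
gripper_width: 0.0238
```

```bash
python3 - <<'E'
from h import *
state("L")
for w in [(-4.5,-6.3,50),(1.5,-4,50)]: rel(*tcp("L",*w))
E
```

```text
t 22.45 elbow in L -11.9 -12.0 phi 50.0 rodz 0.046 F [-0.4  0.7 -1.7] w 0.0238
turn [-0.07 -0.    0.  ] shift [-0.4  9.3 -0. ]
turn [-0.07 -0.    0.  ] shift [-2.5 15.4 -0. ]
```

>>> apply_moves(
  motion=[
    [[0,0,0],[-0.2,4.5,0],15],
    [[0,0,0],[-0.4,9.3,0],15],
    [[0,0,0],[-1.5,12.3,0],15],
    [[0,0,0],[-2.5,15.4,0],15],
    [[0,0,0],[-2.5,15.4,0],15],
    [[0,0,0],[-2.5,15.4,0],15],
  ],
)

```text
time_s: 23.05
eef_pos: [0.5887, 0.1344, 0.0605]
orientation: [-0.0, 0.478, 0.878, -0.001]
force: [0.5, 0.5, -1.9]
gripper_width: 0.0234
```

```bash
python3 - <<'E'
from h import *
state("L")
for w in [(3,-4.5,45),(4.5,-4.5,40),(6,-4.5,35),(7.5,-4.5,30),(9,-4.5,25)]: rel(*tcp("L",*w))
im,d=eyes.get_image("top");cv2.imwrite("pics/t11.png",cv2.resize(im[140:220,255:355],None,fx=8,fy=7.5,interpolation=2))
E
```

```text
t 23.05 elbow in L 1.5 -4.0 phi 50.0 rodz 0.0459 F [ 0.5  0.5 -1.9] w 0.0234
turn [-0.08 -0.01 -5.  ] shift [-1.8 -9.6 -0.1]
turn [ -0.08  -0.01 -10.  ] shift [ -4.1 -18.8  -0.1]
turn [ -0.08  -0.02 -15.  ] shift [ -7.3 -27.8  -0.1]
turn [ -0.08  -0.02 -20.  ] shift [-11.4 -36.6  -0.1]
turn [-8.0e-02 -2.0e-02 -2.5e+01] shift [-16.4 -45.1  -0.1]
```

View pics/t11.png

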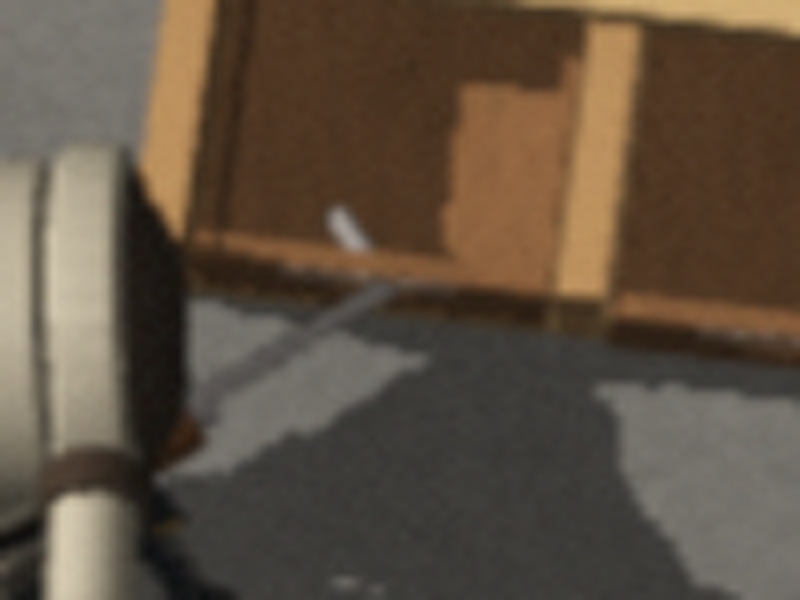

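The tip is behind the left board at (348,230), with no force. Swinging straight.

>>> apply_moves(
  motion=[
    [[0,0,-2.5],[-0.9,-4.8,0],15],
    [[0,0,-5],[-1.8,-9.6,0],15],
    [[0,0,-7.5],[-3,-14.2,0],15],
    [[0,0,-10],[-4.1,-18.8,0],15],
    [[0,0,-12.5],[-5.6,-23.3,0],15],
    [[0,0,-15],[-7.3,-27.8,0],15],
    [[0,0,-17.5],[-9.3,-32.2,0],15],
    [[0,0,-20],[-11.4,-36.6,0],15],
    [[0,0,-22.5],[-13.8,-40.9,0],15],
    [[0,0,-25],[-16.4,-45.1,0],15],
    [[0,0,-25],[-16.4,-45.1,0],15],
    [[0,0,-25],[-16.4,-45.1,0],15],
  ],
)

```text
time_s: 24.3
eef_pos: [0.5596, 0.0962, 0.0606]
orientation: [-0.001, 0.277, 0.961, -0.0]
force: [-0.3, -0.3, -1.2]
gripper_width: 0.0235
```

```bash
python3 - <<'E'
from h import *
state("L")
for w in [(10.5,-4.5,20),(12,-4.5,15),(13.5,-4.5,10),(15,-3.5,5),(15,-3,0)]: rel(*tcp("L",*w))
E
```

```text
t 24.3 elbow in L 8.8 -4.6 phi 25.07 rodz 0.046 F [-0.3 -0.3 -1.2] w 0.0235
turn [-0.07 -0.05 -5.07] shift [-1.9 -9.7 -0. ]
turn [ -0.06  -0.05 -10.07] shift [ -4.6 -19.4   0. ]
turn [ -0.06  -0.05 -15.07] shift [ -8.3 -29.    0. ]
turn [ -0.06  -0.05 -20.07] shift [-12.4 -37.4   0. ]
turn [ -0.06  -0.06 -25.07] shift [-16.1 -46.6   0. ]
```

>>> apply_moves(
  motion=[
    [[0,0,-2.5],[-0.9,-4.8,0],15],
    [[0,0,-5.1],[-1.9,-9.7,0],15],
    [[0,0,-7.6],[-3.2,-14.6,0],15],
    [[0,0,-10.1],[-4.6,-19.4,0],15],
    [[0,0,-12.6],[-6.4,-24.2,0],15],
    [[0,0,-15.1],[-8.3,-29,0],15],
    [[0,0,-17.6],[-10.3,-33.2,0],15],
    [[0,0,-20.1],[-12.4,-37.4,0],15],
    [[0,0,-22.6],[-14.3,-42,0],15],
    [[0,0,-25.1],[-16.1,-46.6,0],15],
    [[0,0,-25.1],[-16.1,-46.6,0],15],
    [[0,0,-25.1],[-16.1,-46.6,0],15],
  ],
)

```text
time_s: 25.5
eef_pos: [0.5485, 0.0484, 0.0607]
orientation: [-0.001, 0.063, 0.998, -0.0]
force: [-0.8, -0.1, -1.4]
gripper_width: 0.0238
```

>>> apply_moves(
  motion=[
    [[0,0,0],[1,0,0],15],
    [[0,0,0],[2,0,0],15],
    [[0,0,0],[3,0,0],15],
    [[0,0,0],[4,0,0],15],
    [[0,0,0],[5,0,0],15],
    [[0,0,0],[6,0,0],15],
    [[0,0,0],[6,0,0],15],
  ],
)

```text
time_s: 26.2
eef_pos: [0.5428, 0.0492, 0.0608]
orientation: [-0.0, 0.063, 0.998, -0.0]
force: [1.5, 0.4, -2.3]
gripper_width: 0.0238
```

>>> apply_moves(
  motion=[
    [[0,0,0],[0.5,0,0],15],
    [[0,0,0],[1,0,0],15],
    [[0,0,0],[1.5,0,0],15],
    [[0,0,0],[2,0,0],15],
    [[0,0,0],[2,0,0],15],
  ],
)

```text
time_s: 26.7
eef_pos: [0.5408, 0.0494, 0.0609]
orientation: [-0.0, 0.063, 0.998, -0.0]
force: [1.0, -0.4, -2.7]
gripper_width: 0.0239
```

>>> apply_moves(
  motion=[
    [[0,0,0],[0.5,0,0],15],
    [[0,0,0],[1,0,0],15],
    [[0,0,0],[1.5,0,0],15],
    [[0,0,0],[2,0,0],15],
    [[0,0,0],[2,0,0],15],
  ],
)

```text
time_s: 27.2
eef_pos: [0.5388, 0.0497, 0.0609]
orientation: [-0.0, 0.063, 0.998, -0.0]
force: [1.1, 0.1, -1.3]
gripper_width: 0.0235
```

>>> apply_moves(
  motion=[
    [[0,0,0],[1,0,0.2],15],
    [[0,0,0],[2,0,0.2],15],
    [[0,0,0],[3,0,0.2],15],
    [[0,0,0],[4,0,0.2],15],
    [[0,0,0],[5,0,0.2],15],
    [[0,0,0],[6,0,0.2],15],
  ],
)

```text
time_s: 27.8
eef_pos: [0.5328, 0.0504, 0.0608]
orientation: [-0.0, 0.063, 0.998, -0.0]
force: [1.5, -0.6, -1.6]
gripper_width: 0.0238
```

>>> apply_moves(
  motion=[
    [[0,0,0],[2,0,0],15],
    [[0,0,0],[4,0,0],15],
    [[0,0,0],[6,0,0],15],
    [[0,0,0],[8,0,0],15],
    [[0,0,0],[10,0,0],15],
    [[0,0,0],[12,0,0],15],
    [[0,0,0],[14,0,0],15],
    [[0,0,0],[16,0,0],15],
  ],
)

```text
time_s: 28.6
eef_pos: [0.5167, 0.0524, 0.0607]
orientation: [-0.0, 0.063, 0.998, -0.0]
force: [2.7, -0.4, -2.1]
gripper_width: 0.0234
```

```bash
python3 - <<'E'
from h import *
state("L")
im,d=eyes.get_image("top");cv2.imwrite("pics/t12.png",cv2.resize(im[140:220,255:355],None,fx=8,fy=7.5,interpolation=2))
E
```

```text
t 28.6 elbow in L -17.0 -2.9 phi 0.06 rodz 0.0461 F [ 2.7 -0.4 -2.1] w 0.0234
```

View pics/t12.png

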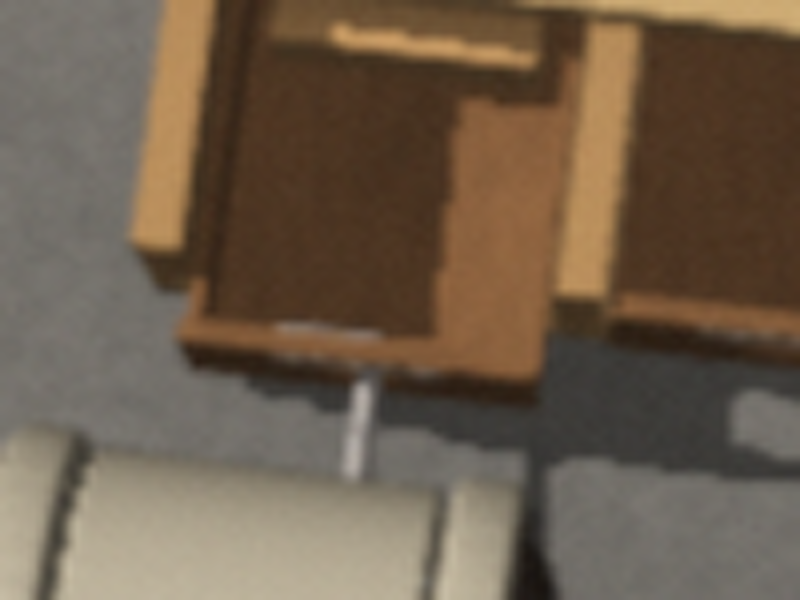

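The left tray slides freely at about 2 N and is about 27 mm out. Drawing on, then creeping to the stop.

>>> apply_moves(
  motion=[
    [[0,0,0],[3,0,0],15],
    [[0,0,0],[6,0,0],15],
    [[0,0,0],[9,0,0],15],
    [[0,0,0],[12,0,0],15],
    [[0,0,0],[15,0,0],15],
    [[0,0,0],[18,0,0],15],
    [[0,0,0],[21,0,0],15],
    [[0,0,0],[24,0,0],15],
    [[0,0,0],[27,0,0],15],
    [[0,0,0],[30,0,0],15],
    [[0,0,0],[33,0,0],15],
    [[0,0,0],[36,0,0],15],
  ],
)

```text
time_s: 29.85
eef_pos: [0.4805, 0.057, 0.0607]
orientation: [-0.0, 0.063, 0.998, -0.0]
force: [2.4, -0.6, -0.8]
gripper_width: 0.0238
```

```bash
python3 - <<'E'
from h import *
state("L")
E
```

```text
t 29.85 elbow in L -53.5 -2.8 phi 0.06 rodz 0.0461 F [ 2.4 -0.6 -0.8] w 0.0238
```

>>> apply_moves(
  motion=[
    [[0,0,0],[1,0,0],15],
    [[0,0,0],[2,0,0],15],
    [[0,0,0],[3,0,0],15],
    [[0,0,0],[3,0,0],15],
  ],
)

```text
time_s: 30.25
eef_pos: [0.4773, 0.0575, 0.0607]
orientation: [-0.0, 0.063, 0.998, -0.0]
force: [1.6, -0.8, -1.0]
gripper_width: 0.0238
```

>>> apply_moves(
  motion=[
    [[0,0,0],[1,0,0],15],
    [[0,0,0],[2,0,0],15],
    [[0,0,0],[2,0,0],15],
  ],
)

```text
time_s: 30.55
eef_pos: [0.4751, 0.0577, 0.0606]
orientation: [-0.001, 0.063, 0.998, -0.0]
force: [1.5, -0.6, -0.8]
gripper_width: 0.0238
```

>>> apply_moves(
  motion=[
    [[0,0,0],[1,0,0],15],
    [[0,0,0],[2,0,0],15],
    [[0,0,0],[2,0,0],15],
  ],
)

```text
time_s: 30.85
eef_pos: [0.4737, 0.0579, 0.0608]
orientation: [0.0, 0.063, 0.998, -0.0]
force: [4.6, -0.7, -2.5]
gripper_width: 0.024
```

>>> apply_moves(
  motion=[
    [[0,0,0],[0.5,0,0],15],
    [[0,0,0],[1,0,0],15],
    [[0,0,0],[1.5,0,0],15],
    [[0,0,0],[1.5,0,0],15],
  ],
)

```text
time_s: 31.25
eef_pos: [0.4735, 0.058, 0.0611]
orientation: [0.002, 0.063, 0.998, -0.0]
force: [8.5, 0.2, -5.9]
gripper_width: 0.0236
```

```bash
python3 - <<'E'
from h import *
state("L");state("L",70)
cm=eyes.camera_model("top")
im,d=eyes.get_image("top");cv2.imwrite("pics/t13.png",cv2.resize(im[140:240,255:395],None,fx=5.7,fy=5.7,interpolation=2));np.save("t13.npy",d)
ys,xs=np.mgrid[140:240,255:395];X=unproj(cm,xs.ravel(),ys.ravel(),d[140:240,255:395].ravel())
t=np.radians(-7.1);xa=np.array([np.cos(t),np.sin(t)]);ya=np.array([-np.sin(t),np.cos(t)]);o=np.array([.6439,-.0232])
lx=(X[:,:2]-o)@xa;ly=(X[:,:2]-o)@ya
for s in(.061,-.061):
    m=(abs(abs(ly-s)-.037)<.012)&(X[:,2]>.068)&(X[:,2]<.082)&(lx<.03)&(lx>-.1);print(s,m.sum(),np.percentile(lx[m],[2,50,98]).round(4) if m.any() else "")
E
```

```text
t 31.25 elbow in L -60.6 -2.8 phi 0.09 rodz 0.0465 F [ 8.5  0.2 -5.9] w 0.0236
t 31.25 elbow in L 9.4 -2.8 phi 0.09 rodz 0.0465 F [ 8.5  0.2 -5.9] w 0.0236
0.061 66 [-0.0683 -0.0651 -0.0614]
-0.061 74 [-0.0024  0.0006  0.005 ]
```

View pics/t13.png

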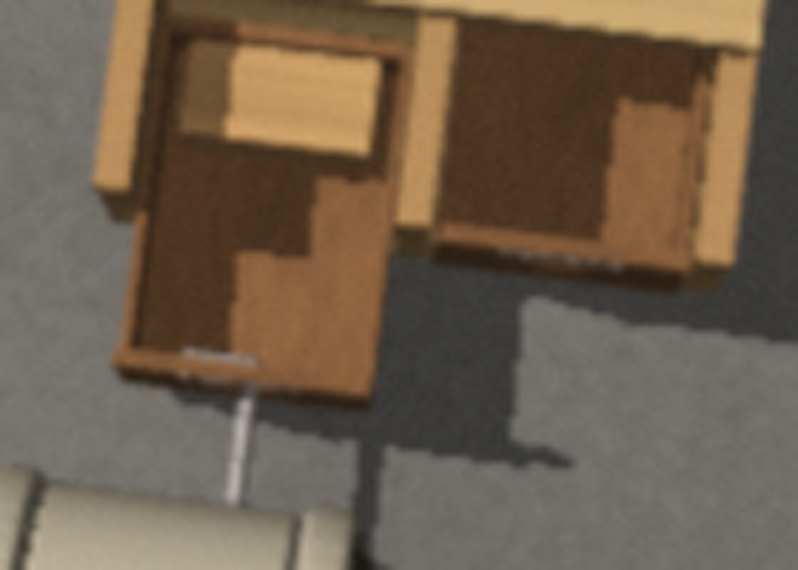

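The left tray is at its stop: the force rose to 8.5 N with no motion, and depth puts it about 69 mm out, against about 3 mm for the right. Unhooking by the reverse path.

```bash
python3 - <<'E'
from h import *
for w in [(12,-3,0),(15,-3,0),(15,-3.5,5),(13.5,-4.5,10),(12,-4.5,15),(10.5,-4.5,20),(9,-4.5,25)]: rel(*tcp("L",*w,out=69.5))
E
```

```text
turn [-0.02  0.21 -0.08] shift [-3.1 -0.4  0.5]
turn [-0.02  0.21 -0.08] shift [-6.1 -0.4  0.5]
turn [-0.01  0.21  4.92] shift [-6.5  9.6  0.5]
turn [0.   0.21 9.92] shift [-6.4 18.9  0.5]
turn [1.000e-02 2.100e-01 1.492e+01] shift [-7.1 29.1  0.5]
turn [ 0.02  0.21 19.92] shift [-8.7 39.   0.5]
turn [ 0.03  0.21 24.92] shift [-11.2  48.7   0.5]
```

>>> apply_moves(
  motion=[
    [[0,0.2,0],[-2,0,0.3],15],
    [[0,0.2,0],[-4,-0.2,0.5],15],
    [[0,0.2,0],[-6.1,-0.4,0.5],15],
    [[0,0.2,0],[-6.1,-0.4,0.5],15],
    [[0,0.2,0],[-6.1,-0.4,0.5],15],
  ],
)

```text
time_s: 31.8
eef_pos: [0.4791, 0.0568, 0.0604]
orientation: [-0.0, 0.063, 0.998, -0.0]
force: [-1.0, -0.2, -0.7]
gripper_width: 0.0233
```

```bash
python3 - <<'E'
from h import *
state("L",69.5)
for w in [(15,-3,0),(15,-3.5,5),(13.5,-4.5,10),(12,-4.5,15),(10.5,-4.5,20),(9,-4.5,25)]: rel(*tcp("L",*w,out=69.5))
E
```

```text
t 31.8 elbow in L 14.7 -3.2 phi 0.09 rodz 0.0458 F [-1.  -0.2 -0.7] w 0.0233
turn [-0.02 -0.05 -0.09] shift [-0.3  0.  -0.2]
turn [-0.02 -0.05  4.91] shift [-0.8  9.9 -0.2]
turn [-0.02 -0.04  9.91] shift [-0.6 19.3 -0.2]
turn [-0.02 -0.04 14.91] shift [-1.4 29.5 -0.2]
turn [-0.02 -0.04 19.91] shift [-3.  39.4 -0.2]
turn [-2.000e-02 -4.000e-02  2.491e+01] shift [-5.5 49.1 -0.2]
```

>>> apply_moves(
  motion=[
    [[0,0,2.4],[-0.5,4.9,0],15],
    [[0,0,4.9],[-0.8,9.9,-0.1],15],
    [[0,0,7.4],[-0.7,14.6,-0.1],15],
    [[0,0,9.9],[-0.6,19.3,-0.1],15],
    [[0,0,12.4],[-1,24.4,-0.1],15],
    [[0,0,14.9],[-1.4,29.5,-0.1],15],
    [[0,0,17.4],[-2.2,34.5,-0.1],15],
    [[0,0,19.9],[-3,39.4,-0.1],15],
    [[0,0,22.4],[-4.2,44.2,-0.1],15],
    [[0,0,24.9],[-5.5,49.1,-0.1],15],
    [[0,0,24.9],[-5.5,49.1,-0.1],15],
    [[0,0,24.9],[-5.5,49.1,-0.1],15],
  ],
)

```text
time_s: 33.0
eef_pos: [0.4905, 0.1049, 0.0604]
orientation: [-0.001, 0.276, 0.961, -0.0]
force: [-0.1, 0.2, -1.9]
gripper_width: 0.0238
```

```bash
python3 - <<'E'
from h import *
state("L",69.5)
for w in [(7.5,-4.5,30),(6,-4.5,35),(4.5,-4.5,40),(3,-4.5,45),(1.5,-4,50)]: rel(*tcp("L",*w,out=69.5))
E
```

```text
t 33.0 elbow in L 8.9 -4.3 phi 24.91 rodz 0.0458 F [-0.1  0.2 -1.9] w 0.0238
turn [-0.05 -0.05  5.09] shift [ 0.7  9.9 -0.2]
turn [-0.06 -0.05 10.09] shift [ 0.7 19.6 -0.2]
turn [-0.06 -0.05 15.09] shift [-0.2 29.2 -0.2]
turn [-0.06 -0.05 20.09] shift [-2.  38.5 -0.2]
turn [-0.06 -0.04 25.09] shift [-4.5 47.9 -0.2]
```

>>> apply_moves(
  motion=[
    [[0,0,2.5],[0.4,5,0],15],
    [[0,0,5.1],[0.7,9.9,-0.1],15],
    [[0,0,7.6],[0.7,14.8,-0.1],15],
    [[0,0,10.1],[0.7,19.6,-0.1],15],
    [[0,0,12.6],[0.3,24.4,-0.1],15],
    [[0,0,15.1],[-0.2,29.2,-0.1],15],
    [[0,0,17.6],[-1.1,33.8,-0.1],15],
    [[0,0,20.1],[-2,38.5,-0.1],15],
    [[0,0,22.6],[-3.2,43.2,-0.1],15],
    [[0,0,25.1],[-4.5,47.9,-0.1],15],
    [[0,0,25.1],[-4.5,47.9,-0.1],15],
    [[0,0,25.1],[-4.5,47.9,-0.1],15],
  ],
)

```text
time_s: 34.2
eef_pos: [0.5195, 0.1428, 0.0603]
orientation: [-0.001, 0.478, 0.879, -0.001]
force: [0.2, 0.3, -1.3]
gripper_width: 0.0238
```

```bash
python3 - <<'E'
from h import *
state("L",69.5)
for w in [(-4.5,-6.3,50),(-12,-12,50),(-24,-19.5,50),(-45,-36,50)]: rel(*tcp("L",*w,out=69.5))
im,d=eyes.get_image("top");cv2.imwrite("pics/t14.png",cv2.resize(im[140:240,225:365],None,fx=5.7,fy=5.7,interpolation=2))
E
```

```text
t 34.2 elbow in L 1.4 -4.2 phi 49.92 rodz 0.0457 F [ 0.2  0.3 -1.3] w 0.0238
turn [-0.1  -0.04  0.08] shift [ 2.2 -5.7 -0.3]
turn [-0.1  -0.04  0.08] shift [  2.7 -15.1  -0.2]
turn [-0.1  -0.04  0.08] shift [  4.7 -29.1  -0.2]
turn [-0.1  -0.04  0.08] shift [  5.6 -55.8  -0.2]
```

View pics/t14.png

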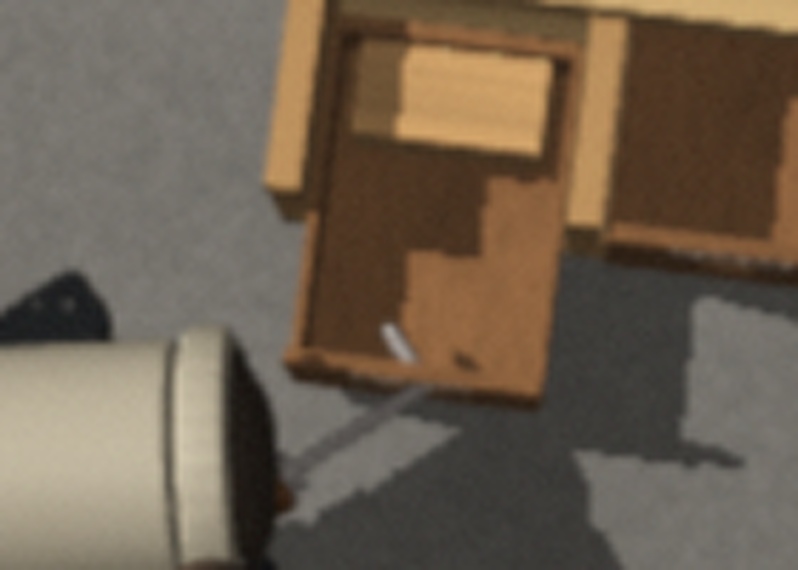

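The tip is slanted in the hole with no force on it. Withdrawing.

>>> apply_moves(
  motion=[
    [[0,0,0],[2.2,-5.7,0],15],
    [[0,0,0],[2.5,-10.4,-0.1],15],
    [[0,0,0],[2.7,-15.1,-0.2],15],
    [[0,0,0],[3.7,-22,-0.2],15],
    [[0,0,0],[4.7,-29.1,-0.2],15],
    [[0,0,0],[5,-38,-0.2],15],
    [[0,0,0],[5.3,-47,-0.2],15],
    [[0,0,0],[5.6,-55.8,-0.2],15],
    [[0,0,0],[5.6,-55.8,-0.2],15],
    [[0,0,0],[5.6,-55.8,-0.2],15],
  ],
)

```text
time_s: 35.25
eef_pos: [0.4696, 0.1171, 0.0608]
orientation: [-0.001, 0.478, 0.878, -0.0]
force: [-0.3, -1.0, -1.4]
gripper_width: 0.0238
```

```bash
python3 - <<'E'
from h import *
state("L",69.5);print(readout.sense()["eef_pos"])
im,d=eyes.get_image("top");cv2.imwrite("pics/t15.png",im)
E
```

```text
t 35.25 elbow in L -45.0 -36.0 phi 49.96 rodz 0.0462 F [-0.3 -1.  -1.4] w 0.0238
[0.46959748 0.11705596 0.06075848]
```

View pics/t15.png

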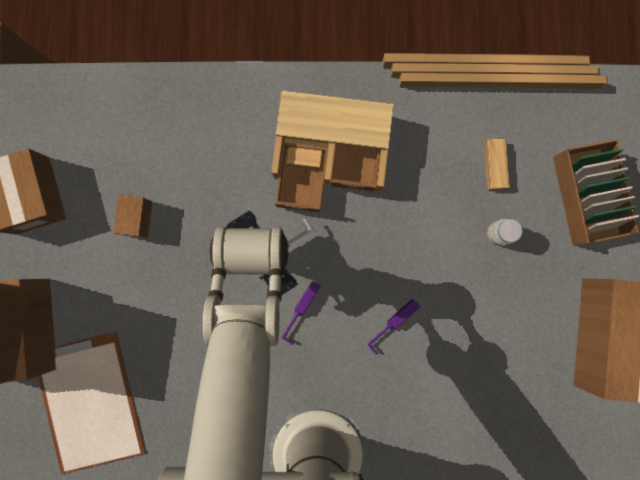

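>>> apply_moves(
  motion=[
    [[0,0,0],[15,3,0],15],
    [[0,0,0],[35,7,0],15],
    [[0,0,0],[53,10,0],15],
    [[0,0,0],[53,10,0],15],
    [[0,0,0],[53,10,7],15],
    [[0,0,0],[53,10,14],15],
    [[0,0,0],[53,10,20],15],
    [[0,0,0],[53,10,25],15],
    [[0,0,0],[53,10,27],15],
    [[0,0,0],[53,10,28],15],
    [[0,0,0],[53,10,28],15],
  ],
)

```text
time_s: 36.4
eef_pos: [0.4496, 0.167, 0.0328]
orientation: [-0.0, 0.478, 0.878, -0.0]
force: [-1.0, -0.0, -2.0]
gripper_width: 0.0236
```

```bash
python3 - <<'E'
from h import *
s=readout.sense();print(s["eef_pos"],s["force"],rot(s["orientation"]).round(4))
im,d=eyes.get_image("wrist");cv2.imwrite("pics/w5.png",im)
E
```

```text
[0.4495511  0.16701117 0.0328261 ] [-0.98301493 -0.00314993 -1.97870335] [[-5.430e-01  8.397e-01 -1.000e-03]
 [ 8.397e-01  5.430e-01 -3.000e-04]
 [ 3.000e-04 -1.000e-03 -1.000e+00]]
```

View pics/w5.png

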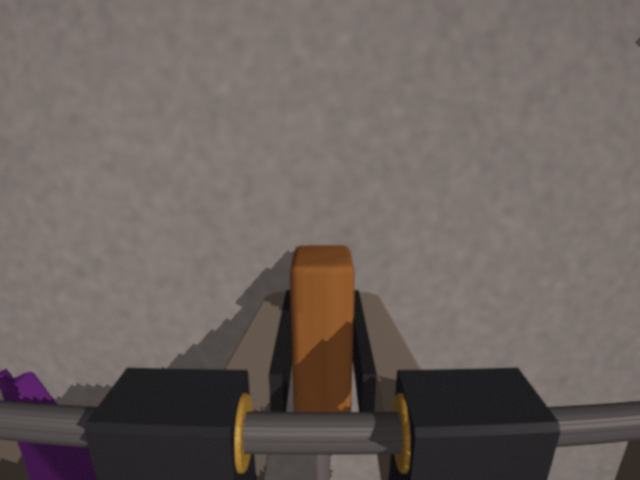

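The bench under the hook is clear, and the purple look-alike stays well to the left at (40,420). Lowering the last 3 mm and releasing only partway.

>>> apply_moves(
  motion=[
    [[0,0,0],[0,0,1],15],
    [[0,0,0],[0,0,2],15],
    [[0,0,0],[0,0,2.9],15],
    [[0,0,0],[0,0,2.9],15],
  ],
)

```text
time_s: 36.85
eef_pos: [0.4495, 0.1671, 0.03]
orientation: [-0.0, 0.478, 0.878, -0.0]
force: [1.0, 0.3, -2.2]
gripper_width: 0.0237
```

>>> apply_moves(
  motion=[
    [[0,0,0],[0,0,0.3],15],
    [[0,0,0],[0,0,0.3],15],
    [[0,0,0],[0,0,0.3],48],
    [[0,0,0],[0,0,0.3],48],
    [[0,0,0],[0,0,0.3],48],
    [[0,0,0],[0,0,0.3],48],
  ],
)

```text
time_s: 37.45
eef_pos: [0.4497, 0.1671, 0.0298]
orientation: [-0.0, 0.478, 0.878, -0.0]
force: [-0.5, 0.0, 0.5]
gripper_width: 0.0475
```

>>> apply_moves(
  motion=[
    [[0,0,0],[0,0,-10],48],
    [[0,0,0],[0,0,-30],48],
    [[0,0,0],[0,0,-70],48],
    [[0,0,0],[0,0,-110],48],
    [[0,0,0],[0,0,-150],48],
    [[0,0,0],[0,0,-150],48],
    [[0,0,0],[0,0,-150],48],
  ],
)

```text
time_s: 38.15
eef_pos: [0.4505, 0.1672, 0.1812]
orientation: [0.001, 0.478, 0.878, 0.001]
force: [-0.4, 0.7, -2.1]
gripper_width: 0.048
```

```bash
python3 - <<'E'
from h import *
im,d=eyes.get_image("wrist");cm=eyes.camera_model("wrist");cv2.imwrite("pics/w6.png",im)
hsv=cv2.cvtColor(im,cv2.COLOR_BGR2HSV);m=(hsv[...,1]>130)&(hsv[...,0]<20)&(d>0)
n,lab,st,cen=cv2.connectedComponentsWithStats(m.astype(np.uint8))
for i in range(1,n):
    if st[i,4]>300:
        ys,xs=np.nonzero(lab==i);X=unproj(cm,xs,ys,d[ys,xs]);z=np.median(X[:,2]);t=X[abs(X[:,2]-z)<.004]
        A=np.c_[t[:,:2]-t[:,:2].mean(0),np.ones(len(t))];c=np.linalg.lstsq(A,t[:,2],rcond=None)[0];print(st[i],X.mean(0).round(4),"top z",z,"tilt",c[:2])
im2,d2=eyes.get_image("top");cv2.imwrite("pics/t16.png",im2)
im3,_=eyes.get_image("scene");cv2.imwrite("pics/s16.png",im3)
cm=eyes.camera_model("top");d=d2
ys,xs=np.mgrid[140:240,255:395];X=unproj(cm,xs.ravel(),ys.ravel(),d[140:240,255:395].ravel())
t=np.radians(-7.1);xa=np.array([np.cos(t),np.sin(t)]);ya=np.array([-np.sin(t),np.cos(t)]);o=np.array([.6439,-.0232])
lx=(X[:,:2]-o)@xa;ly=(X[:,:2]-o)@ya
for s in(.061,-.061):
    m=(abs(abs(ly-s)-.037)<.012)&(X[:,2]>.068)&(X[:,2]<.082)&(lx<.03)&(lx>-.1);print(s,m.sum(),np.percentile(lx[m],[2,50,98]).round(4) if m.any() else "")
a=cv2.imread("pics/top0.png")
for n,(u,v) in dict(carton=(131,216),offcut=(497,165),jar=(506,233)).items():
    D=cv2.absdiff(a[v-40:v+40,u-40:u+40],im2[v-40:v+40,u-40:u+40]);print(n,D.mean(),(D.max(2)>60).sum())
E
```

```text
[ 582    0   58   67 2000] [0.5428 0.4093 0.0196] top z 0.017713033420679737 tilt [-0.01897632 -0.06969223]
[ 305  187   32  109 3299] [0.452  0.1627 0.0282] top z 0.028609926140966916 tilt [0.00742078 0.0023795 ]
[ 449  391   29   82 1204] [0.4592 0.2041 0.2601] top z 0.26095635419834023 tilt [0.75177951 0.36347106]
[ 167  392   29   80 1005] [0.4136 0.1742 0.2594] top z 0.26017348781483524 tilt [-0.20097912 -0.25056753]
[337 454  44  26 733] [0.579  0.0165 0.0454] top z 0.04670802330700402 tilt [-0.30238655  0.08559657]
[373 454  52  26 883] [0.6206 0.0334 0.0421] top z 0.018018120942111537 tilt [-0.00912663  0.00159681]
0.061 69 [-0.0683 -0.0649 -0.0609]
-0.061 72 [-0.0023  0.0009  0.0049]
carton 3.355729166666667 126
offcut 2.01640625 0
jar 1.9997916666666666 0
```

View pics/w6.png

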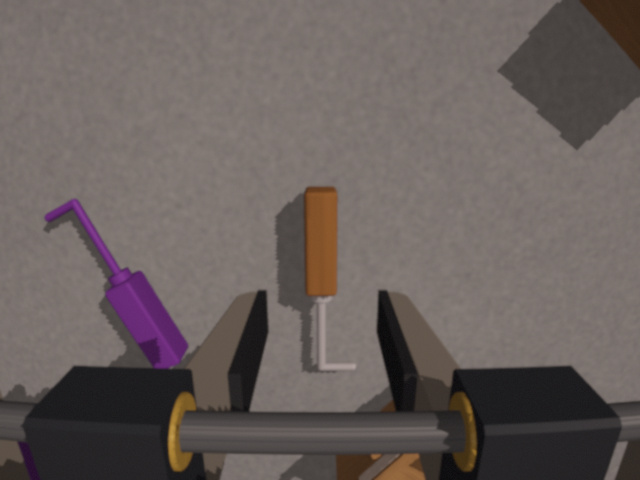

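View pics/t16.png

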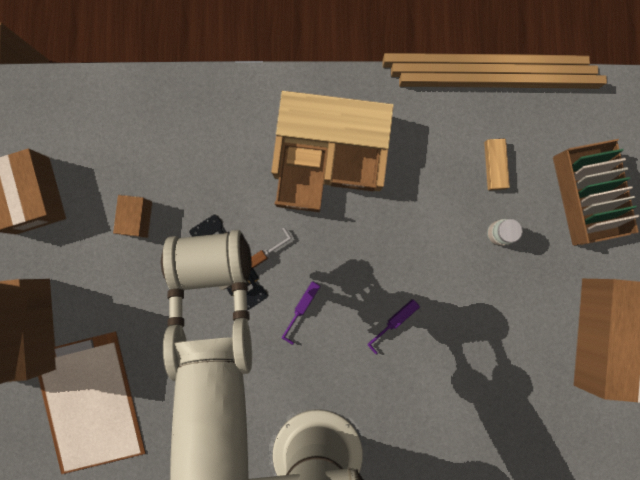

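The hook lies flat, with its handle top level and about 29 mm up, clear of the trays and the gripper. The left tray is out, the right is shut, and the bystanders are where they were. The 126 changed pixels near the carton are the arm entering that crop. Handing in.

```bash
python3 - <<'E'
from h import *
print(np.abs(readout.sense()["qd"]).max()); print(robot.close_job())
E
```

```text
0.00906671353098346
the job is handed in; nothing more can be done
None
```

The left tray was the free one. I drew it out to its stop, unhooked, laid the hook flat on the bench and handed the job in at about 38 s of the 67 s allowed; no verdict was reported.

- **Feeling for the free tray:** I tugged the right tray first. It gave about 3 mm, then stopped while the force rose to 9 N, so I backed the hook out. The left tray slid at about 1 to 3 N until it hit its end stop, where the force reached 8.5 N, the other high point of the readings I took.
- **Trays at the end:** depth from the top camera puts the left tray about 69 mm out and the right about 3 mm out. I did not push the right tray back, since that is inside the 8 mm limit.
- **Hook at the end:** its handle top is level (tilt about 0.01 rad). It measured 28.6 mm up against the expected 30 mm, within the camera's 2 mm calibration. It lies clear of both trays and the open gripper.
- **Carton, jar and offcut:** the jar and offcut look unchanged in the before and after pictures. The carton's crop differed in 126 pixels. I put this down to the arm being in view, because the carton itself looks to be in the same place.
- **Disagreement:** the wrist and top cameras differed by about 2 mm on where the rack and hook were. I used the average, and the hook went in and out of both holes with no contact force showing in the readings between moves.

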